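# Slide the tall bead jar back into its row

### The job

A customer has left the tall red bead jar standing out from its row on the counter: push it steadily back into the gap between the aqua and the gold jar, right up against the front of the bead tray and evenly spaced between its two neighbours. It is full, top-heavy and narrow, so push it with the fingertips low on its body, below the paper label, and let it slide upright on the counter; do not lift it, tip it, or touch it from the label up. Leave the other jars, the basket stack and the orange box where they are, and draw the hand clear at the end.

Things in the scene. Friction and masses are not known exactly. Their poses are not given: they have to be found in the camera images.
- red_jar: tall round clear jar full of red beads: 52 mm across, 215 mm high with its 54 mm red screw cap, 0.25 to 0.5 kg. White label with red band all round from 80 to 130 mm up; bare wall below (red_jar_c1: label and wall above it, red_jar_c2: cap). Origin: centre of its underside, on the counter (z = 0); z up; yaw is free. It slides on its flat foot (friction 0.5 to 0.7) but may tip if pushed above 35 mm
- tray: fixed black bead tray on the left, 260 mm deep, 440 long, 38 high. Its upright front face looks to the robot's right (roughly world -y); the jars stand in a row along it. Origin: middle of that face's lower edge, on the counter; x axis into the tray at right angles to the face (roughly world +y); y axis along the face, towards the robot
- home (a point): on the counter 26 mm in front of the middle of the tray's front face, midway between the neighbour jars: the red jar's axis stands here when home, touching the tray (tray x = -26 mm, y = 0). The red jar starts 115 to 185 mm out from there, up to 60 mm to either side
- aqua_jar: same kind of jar with aqua beads, band and cap, neighbour in the row, loose: its axis is 100 mm from home along the tray's front face, on either side, 27 mm in front of the face. Origin: centre of its underside. To be left alone
- gold_jar: same kind of jar with gold beads, band and cap, neighbour in the row, loose: its axis is 100 mm from home along the tray's front face, on the other side, 27 mm in front of the face. Origin: centre of its underside. To be left alone
- baskets: two nested round plastic baskets, red in blue, 116 mm across at the rim, 75 mm high, light, standing loose on top of the tray. Origin: centre of the underside. To be left alone
- orange_box: orange plastic box with lid, 114 x 79 x 52 mm high, light and loose on the counter beyond the far end of the row of jars. Origin: centre of the underside. To be left alone

How it is judged:
At the end, for the whole second after the job is handed in: the red jar stands upright and at rest on the counter with at most 6 mm between it and the tray's front face, and within 15 mm of midway between its neighbours; the other two jars are upright and within 12 mm, the baskets and the orange box within 15 mm, of where they started (x of red_jar in the frame of tray between -0.032 and -0.02 m and y of red_jar in the frame of tray between -0.015 and 0.015 m and height (world z) of red_jar below 0.004 m and angle between each of red_jar, aqua_jar, gold_jar's own z axis and vertical below 0.05 rad and linear speed of red_jar below 0.01 m/s and distance of each of aqua_jar, gold_jar from where it was at the start of the episode below 0.012 m and distance of each of baskets, orange_box from where it was at the start of the episode below 0.015 m); the robot touches nothing.
It fails at once if the red jar leans by more than 10 degrees (angle between red_jar's own z axis and vertical above 0.175 rad).
It fails at once if the red jar is lifted off the counter (height (world z) of red_jar above 0.008 m).
It fails at once if the red jar is touched on its label or above (contact force between any of the arm, the fingers and red_jar_c1 above 0.8 N or contact force between any of the arm, the fingers and red_jar_c2 above 0.8 N).
It fails at once if the red jar is knocked along (faster than 0.5 m/s) instead of pushed steadily (linear speed of red_jar above 0.5 m/s).
It fails at once if a neighbour jar is shifted by more than 12 mm or leans, or the baskets or the orange box are shifted by more than 15 mm (distance of any of aqua_jar, gold_jar from where it was at the start of the episode above 0.012 m or angle between any of aqua_jar, gold_jar's own z axis and vertical above 0.175 rad or distance of any of baskets, orange_box from where it was at the start of the episode above 0.015 m).
It also fails if it takes over 42 s, if anything falls off the work surface, if the arm or the gripper's body presses on something with over 40 N, if the wrist force passes 120 N, or if a joint passes its speed limit or range.

### The arm

A 7-joint arm with a two-finger parallel gripper is mounted at the origin on the work surface. World frame = base frame: x ahead of the robot, y to its left, z up, the work surface at z = 0. Lengths are in m, angles in rad, forces in N, time in s.
With the tool pointing down it reaches from about 0.425 to 0.925 m from the base axis. Payload 6.8 kg.
Tool frame: the origin (TCP) lies between the finger pads; the fingertips stand 14 mm ahead of it and the grasp point (between the pads) lies 5 mm behind it; z points along the fingers, y is the line along which they close (so a half turn about z gives the same grasp; the last joint's range is limited). The gripper opens to 88 mm and grips with 3 to 60 N. Pads are 20 mm wide; open, the fingers measure 115 mm over their backs; the gripper's body (75 mm by 178 mm) begins 61 mm behind the grasp point.
Start: joints at [-1.319, 0.477, 0.022, 1.555, -0.011, 1.109, -0.083], TCP at [0.238, 0.632, 0.237] pointing down, gripper open.
Joint ranges: [-2.96, 2.96], [-0.34, 2.1], [-1.41, 1.46], [0.24, 2.44], [-1.37, 4.51], [0.17, 1.92], [-2.96, 2.96]. Speed limits (rad/s): [2.39, 2.39, 3.14, 3.14, 3.14, 3.14, 3.14].

### API

Orientations are given as a rotation vector (axis times angle).
In Python, from cell import monitor, vision, ctrl gives the robot as it stands. The module is installed in compiled form; this text tells all that it offers.
- The arm moves only by the tool carry_out, never from a script. Its argument "steps" is a list that holds one entry, the list of rows, each a list of 4 numbers: the shift along the world's x, y, z in mm, then the turn about the world's z in degrees. A call has 1 to 20 rows; each row shifts and turns the commanded pose from where the row before left it; what a row does not reach is not made up. A row lasts 1/8 s, in which the tool goes at most 62.5 mm and 10.7 degrees, less where a joint would pass 70% of its speed; a pose out of reach is approached as far as the arm can. A call with a gripper value outside its range is refused whole. "gripper" is the opening, from 0 (shut) to 1 (fully open), set as the call begins (left out, the last holds). The fingers move at their own pace and stop on an object; "newtons" is the grip in N (left out, the last holds). Time passes only in rows, so rows that do not move let the fingers close. It gives the time, the measured TCP pose, the force, the opening and the grip force at its end, in the units of the state.
- monitor.get_obs(): the state, without advancing time (a new reading comes with each control period).
- vision.read_camera(name): name is "scene" or "top" or "wrist"; returns a dict with "frame" (420x560x3 uint8, blue, green, red), "range_z" (420x560 float32, m along the optical axis (not along the pixel's ray), 0 where there is no reading), "camera_matrix" (3x3 intrinsics, pixels), "rvec" (rotation vector, rad) and "tvec" (3), from world to camera coordinates, as OpenCV has them. Camera axes: x right, y down, z forward; pixel columns grow to the right and rows downward; lengths in m; the calibration is good to about 2 mm. A picture is of the moment at which its call begins.
- ctrl.job_done(): hands the job in; it is judged then, once.
The state is a dict: "clock": time; "joints": joint angles; "qd": joint speeds; "effort": joint torques, N m; "ee_pos": TCP position; "orientation": TCP orientation; "ft_force": force on the tool from outside, world axes, zero at the start; "wrist_torque": the same for the moment, N m; "grip_width": finger opening in m; "finger_force": force on a finger pad.
Only numpy, scipy, OpenCV 4.12 (cv2) and the standard library are available. Lean on these libraries where they do the work, as an engineer would, in place of code of your own. Each camera call takes 0.05 s, during which the arm holds its last target. There are 200 camera calls.

## Working session

There is one attempt and no reset: what is moved stays moved. The work goes in short steps, Python scripts to look and compute and a tool call to move; the robot and the scene stay as the last step left them, time stands still between calls to the robot, and variables do not carry over. Pictures are saved under pics/ and viewed, at most 10 in all, crops included, and the job is handed in when it is done.

Besides the shell and the picture viewer there is one more tool, called after "Emit:" by a JSON object that holds its "method" and its "body". carry_out: Moves the arm, as the interface text tells. Its arguments: {"type":"object","properties":{"steps":{"type":"array"},"gripper":{"type":"number"},"newtons":{"type":"number"}},"required":["steps"]}

```bash
mkdir -p pics; cat > h.py <<'E'
import numpy as np, cv2
from cell import monitor, vision, ctrl
def cam(n):
    d=vision.read_camera(n); R=cv2.Rodrigues(np.array(d["rvec"],float))[0]; t=np.array(d["tvec"],float).ravel()
    K=np.array(d["camera_matrix"]); z=d["range_z"]; v,u=np.indices(z.shape)
    c=np.stack([(u-K[0,2])/K[0,0]*z,(v-K[1,2])/K[1,1]*z,z],-1)
    P=(c-t)@R; P[z==0]=np.nan
    return d["frame"],P
E
python3 - <<'E'
from h import *
a,P=cam("scene");b,Q=cam("top")
cv2.imwrite("pics/s.png",a);cv2.imwrite("pics/t.png",b)
np.savez("v.npz",a=a,P=P,b=b,Q=Q)
o=monitor.get_obs();print(o["ee_pos"],o["orientation"],o["ft_force"],o["grip_width"])
E
```

```text
[0.23749601 0.63131143 0.23583441] [-5.62067864e-01 -3.09072345e+00  2.43353421e-03] [-0.57846043 -0.2318972   0.53804325] 0.08772967643120747
```

View pics/s.png

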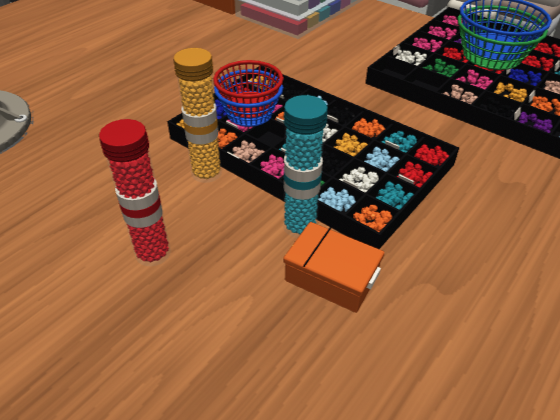

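View pics/t.png

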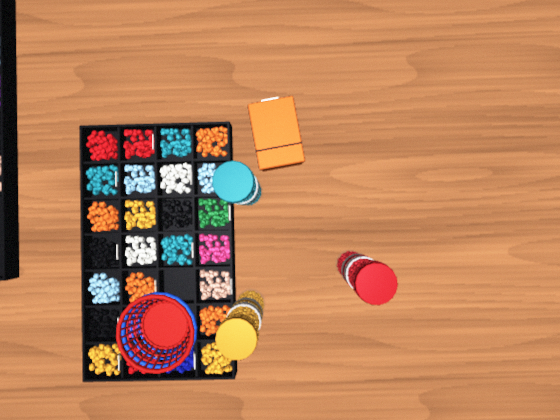

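The scene view shows the red jar at (150,255), gold at (204,170) and aqua at (302,220). In the top view the caps are at (376,283), (236,339) and (235,182), and the tray front edge is near column 232.

```bash
python3 - <<'E'
import numpy as np, cv2
d=np.load("v.npz")
for A,P in((d["a"],d["P"]),(d["b"],d["Q"])):
    h=cv2.cvtColor(A,cv2.COLOR_BGR2HSV)
    cap=np.nan_to_num(P[...,2])
    m=((cap>.205)&(cap<.225)).astype(np.uint8)
    n,l,s,c=cv2.connectedComponentsWithStats(m)
    for i in range(1,n):
        if s[i,4]>100:
            p=P[l==i];(cx,cy),r=cv2.minEnclosingCircle(p[:,:2].astype(np.float32))
            print("cap",c[i].round(),cx.__round__(4),round(cy,4),"r",round(r,4),"z",np.median(p[:,2]).round(4),"hue",np.median(h[l==i][:,0]))
# body between z .01-.075 from scene: fit circle fixed r
from scipy.optimize import least_squares
P=d["P"]
for nm,(u,v) in dict(red=(151,250),gold=(204,165),aqua=(300,212)).items():
    w=P[v-25:v+25,u-25:u+25].reshape(-1,3);w=w[(w[:,2]>.05)&(w[:,2]<.075)]
    c0=np.median(w[:,:2],0)
    w=w[np.linalg.norm(w[:,:2]-c0,axis=1)<.03]
    r=least_squares(lambda c:np.hypot(*(w[:,:2]-c).T)-.026,c0+[-.0,.02],loss="soft_l1",f_scale=.002)
    print(nm,r.x.round(4),len(w),np.abs(r.fun).mean().round(4))
# tray front edge from top view
Q=d["Q"];pts=[]
for v in range(130,375):
    row=Q[v,200:260]; k=np.where((row[:,2]>.03)&(row[:,2]<.046))[0]
    if len(k): 
        q=row[k[-1]]
        if (k[-1]+200)<240: pts.append([*q,v])
pts=np.array(pts);p=pts[:,:2].astype(np.float32)
f=cv2.fitLine(p,cv2.DIST_HUBER,0,.01,.01).ravel();nrm=np.array([-f[1],f[0]])
e=(p-f[2:])@nrm
print("line",f,"rms",np.median(abs(e)),"ends",pts[0],pts[-1],len(pts))
E
```

```text
cap [192.  60.] 0.4436 0.1889 r 0.0283 z 0.2149 hue 17.0
cap [305. 110.] 0.6432 0.1878 r 0.0278 z 0.2149 hue 93.0
cap [122. 136.] 0.509 0.0108 r 0.028 z 0.2151 hue 179.0
cap [233. 182.] 0.641 0.1897 r 0.0271 z 0.2152 hue 94.0
cap [375. 283.] 0.5069 0.0123 r 0.0272 z 0.2155 hue 178.0
cap [236. 338.] 0.4418 0.1905 r 0.0273 z 0.2151 hue 23.0
red [0.5075 0.0109] 451 0.0005
gold [0.4425 0.19  ] 392 0.0008
aqua [0.6653 0.1481] 516 0.005
line [ 0.99999154 -0.00410926  0.6225868   0.21699266] rms 0.0002155854 ends [7.47699769e-01 2.16784427e-01 3.17412271e-02 1.30000000e+02] [3.29773784e-01 2.18126630e-01 3.69403475e-02 3.74000000e+02] 195
```

Measured, with each figure matching the sizes given:

| Item | Position (x, y) in m |
|---|---|
| Red jar | (0.508, 0.011) |
| Gold jar | (0.443, 0.190) |
| Aqua jar | (0.642, 0.189) |
| Tray face | y ≈ 0.217 |
| Home | ≈ (0.542, 0.191) |

Next I'll move high over to the near side and look at the hand's shape, because its body sits close above the fingertips.

Emit:
{"method": "carry_out", "body": {"steps": [[[40, -40, 35, 0], [40, -40, 35, 0], [40, -40, 35, 0], [45, -40, 0, 0], [45, -40, 0, 0], [45, -40, 0, 0], [45, -40, 0, 0], [45, -40, 0, 0], [-5, -43, 0, 0], [-5, -43, 0, 0], [-5, -43, 0, 0], [-5, -43, 0, 0], [-5, -43, 0, 0], [-5, -43, 0, 0], [-5, -43, 0, 0], [-5, -43, 0, 0], [-5, -43, 0, 0], [-5, -43, 0, 0], [0, -20, 0, 0]]], "gripper": 0}}

```text
clock: 2.48
ee_pos: [0.5243, -0.1339, 0.3352]
orientation: [-0.568, -3.089, 0.001]
ft_force: [0.0, -0.5, 0.4]
grip_width: 0.0005
finger_force: 0.0
```

```bash
python3 - <<'E'
from h import *
o=monitor.get_obs();print(o["clock"],o["ee_pos"],o["orientation"],o["joints"],o["ft_force"],o["grip_width"])
a,P=cam("scene");b,Q=cam("wrist");c,T=cam("top")
cv2.imwrite("pics/s2.png",np.hstack([cv2.resize(x,(400,300)) for x in(a,b)]));cv2.imwrite("pics/t2.png",c)
np.savez("v2.npz",P=P,Q=Q,T=T,b=b)
E
```

```text
2.475 [ 0.52432449 -0.13386239  0.33516223] [-5.67646694e-01 -3.08937703e+00  9.18873259e-04] [-0.23418396  0.17408307  0.42856948  1.77240624 -0.07632059  1.21202672
  1.42290384] [ 0.04707032 -0.51707091  0.40145269] 0.0004564266353234912
```

View pics/s2.png

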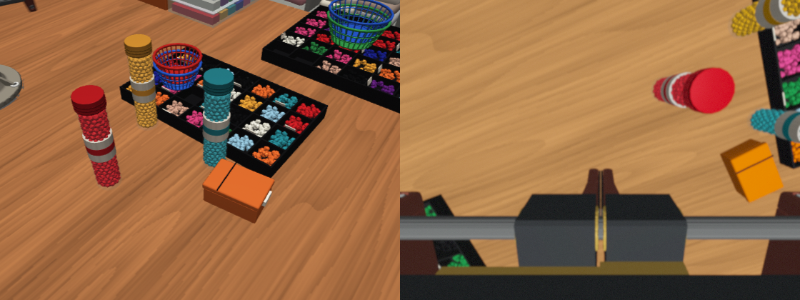

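The wrist view shows the closed fingers, with a wide rail and dark blocks along the closing line. The scene camera doesn't see the hand, so I'll check the top view.

View pics/t2.png

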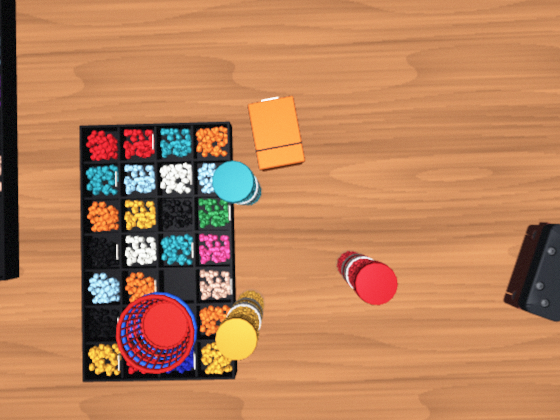

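```bash
python3 - <<'E'
from h import *
from scipy.spatial.transform import Rotation as R
d=np.load("v2.npz");o=monitor.get_obs()
Rt=R.from_rotvec(o["orientation"]).as_matrix();p=np.array(o["ee_pos"])
print(Rt.round(3))
Q=(d["Q"]-p)@Rt
for v in range(230,420,12): print(v,[tuple((Q[v,u]*1000).round().tolist()) for u in(170,220,272,290,340,390)])
c=vision.read_camera("wrist");Rc=cv2.Rodrigues(np.array(c["rvec"],float))[0]
print("cam in tool",((-Rc.T@np.ravel(c["tvec"])-p)@Rt).round(3),"optical",(Rc[2]@Rt).round(3))
E
```

```text
[[-0.935  0.354 -0.001]
 [ 0.354  0.935  0.   ]
 [ 0.001 -0.    -1.   ]]
230 [(-101.0, -189.0, 336.0), (-102.0, -106.0, 337.0), (-102.0, -19.0, 336.0), (-102.0, 11.0, 336.0), (-103.0, 94.0, 337.0), (-103.0, 177.0, 337.0)]
242 [(-123.0, -191.0, 336.0), (-123.0, -107.0, 336.0), (10.0, -9.0, 4.0), (9.0, 1.0, 6.0), (-124.0, 95.0, 336.0), (-124.0, 178.0, 335.0)]
254 [(-144.0, -193.0, 336.0), (-145.0, -108.0, 335.0), (9.0, -8.0, -10.0), (9.0, 0.0, -10.0), (-145.0, 96.0, 335.0), (-146.0, 180.0, 335.0)]
266 [(-166.0, -195.0, 335.0), (-168.0, -109.0, 337.0), (9.0, -8.0, -22.0), (9.0, 0.0, -22.0), (-168.0, 97.0, 336.0), (-168.0, 183.0, 336.0)]
278 [(-190.0, -197.0, 336.0), (31.0, -20.0, -74.0), (31.0, -6.0, -73.0), (31.0, -1.0, -74.0), (31.0, 12.0, -74.0), (-191.0, 185.0, 336.0)]
290 [(-213.0, -199.0, 335.0), (31.0, -19.0, -80.0), (31.0, -6.0, -80.0), (31.0, -2.0, -80.0), (31.0, 11.0, -80.0), (-214.0, 187.0, 336.0)]
302 [(31.0, -29.0, -85.0), (32.0, -18.0, -86.0), (32.0, -6.0, -86.0), (31.0, -2.0, -85.0), (32.0, 9.0, -87.0), (31.0, 21.0, -85.0)]
314 [(31.0, -28.0, -89.0), (31.0, -17.0, -89.0),
[... 517 characters left out ...]
.0, -90.0), (18.0, -6.0, -89.0), (19.0, -2.0, -89.0), (18.0, 9.0, -89.0), (18.0, 21.0, -89.0)]
374 [(17.0, -29.0, -91.0), (17.0, -17.0, -91.0), (17.0, -6.0, -92.0), (17.0, -2.0, -91.0), (17.0, 9.0, -91.0), (18.0, 20.0, -92.0)]
386 [(21.0, -26.0, -99.0), (21.0, -16.0, -99.0), (21.0, -6.0, -99.0), (21.0, -2.0, -99.0), (21.0, 8.0, -99.0), (21.0, 17.0, -98.0)]
398 [(21.0, -25.0, -101.0), (21.0, -15.0, -101.0), (21.0, -6.0, -102.0), (22.0, -2.0, -102.0), (21.0, 7.0, -102.0), (22.0, 16.0, -102.0)]
410 [(21.0, -24.0, -104.0), (21.0, -15.0, -104.0), (20.0, -6.0, -103.0), (20.0, -2.0, -103.0), (20.0, 7.0, -102.0), (22.0, 15.0, -105.0)]
cam in tool [ 0.071  0.    -0.147] optical [-0.265  0.     0.964]
```

The numbers show a problem. The body is ±37.5 mm across and starts 80 mm above the tips, so with the tool straight down it would touch the label before the fingertips (±10 mm) reached the jar wall. The tool has to lean with its tip leading, at about 25°. Rows carry only shift and yaw, so I'll test at a safe height whether a move past the reach limit tilts the tool and whether that tilt stays.

Emit:
{"method": "carry_out", "body": {"steps": [[[55, -14, 0, 0], [55, -14, 0, 0], [55, -14, 0, 0], [55, -14, 0, 0], [55, -14, 0, 0], [55, -14, 0, 0], [55, -14, 0, 0], [55, -14, 0, 0], [55, -14, 0, 0], [55, -14, 0, 0]]]}}

```text
clock: 3.92
ee_pos: [0.8961, -0.2602, 0.3521]
orientation: [0.7, 3.059, 0.051]
ft_force: [-1.2, -1.4, 1.3]
grip_width: 0.0005
finger_force: 0.0
```

Emit:
{"method": "carry_out", "body": {"steps": [[[60, -15, 0, 0], [60, -15, 0, 0], [60, -15, 0, 0], [60, -15, 0, 0], [60, -15, 0, 0], [60, -15, 0, 0]]]}}

```text
clock: 4.68
ee_pos: [0.8996, -0.2499, 0.3382]
orientation: [-0.695, -3.044, -0.036]
ft_force: [-0.7, 0.9, 0.2]
grip_width: 0.0003
finger_force: 0.0
```

```bash
cat >> h.py <<'E'
from scipy.spatial.transform import Rotation
def st():
    o=monitor.get_obs();M=Rotation.from_rotvec(o["orientation"]).as_matrix()
    print("t",round(o["clock"],2),"p",np.round(o["ee_pos"],4),"toolz",M[:,2].round(3),"toolx",M[:,0].round(3),"tilt",np.degrees(np.arccos(-M[2,2])).round(1),"q",np.round(o["joints"],2),"f",np.round(o["ft_force"],1))
E
python3 -c "
from h import *
st()"
```

```text
t 4.67 p [ 0.8996 -0.2499  0.3382] toolz [-0.014  0.027 -1.   ] toolx [-0.901  0.434  0.024] tilt 1.7 q [ 0.12  1.2   1.43  0.24 -1.37  1.92  1.49] f [-0.7  0.9  0.2]
```

Emit:
{"method": "carry_out", "body": {"steps": [[[-55, 14, 0, 0], [-55, 14, 0, 0], [-55, 14, 0, 0], [-55, 14, 0, 0], [-55, 14, 0, 0]]]}}

```text
clock: 5.3
ee_pos: [0.6681, -0.1915, 0.3458]
orientation: [-0.707, -3.058, -0.031]
ft_force: [-0.1, 0.4, 1.2]
grip_width: 0.0008
finger_force: 0.0
```

```bash
python3 -c "
from h import *
st()"
```

```text
t 5.3 p [ 0.6681 -0.1915  0.3458] toolz [ 0.002  0.02  -1.   ] toolx [-0.899  0.439  0.007] tilt 1.2 q [-0.51  0.86  1.44  1.41 -0.86  1.59  1.97] f [-0.1  0.4  1.2]
```

Emit:
{"method": "carry_out", "body": {"steps": [[[-20, 5, 0, 0], [-20, 5, 0, 0], [0, 0, 0, 0], [0, 0, 0, 0]]]}}

```text
clock: 5.8
ee_pos: [0.6307, -0.1825, 0.3465]
orientation: [-0.708, -3.06, -0.031]
ft_force: [0.6, 0.3, -0.6]
grip_width: 0.0007
finger_force: 0.0
```

```bash
python3 -c "
from h import *
st()"
```

```text
t 5.8 p [ 0.6307 -0.1825  0.3465] toolz [ 0.004  0.019 -1.   ] toolx [-0.898  0.439  0.005] tilt 1.1 q [-0.58  0.78  1.44  1.51 -0.79  1.53  1.97] f [ 0.6  0.3 -0.6]
```

The tilt persists, because the commanded pose restarts from the reached one. I need a place where the wrist-pitch limit (j6 ≤ 1.92) alone binds. With the tool down, j6 = π − j2 − j4, so that means going high up.

Emit:
{"method": "carry_out", "body": {"steps": [[[0, 0, 60, 0], [0, 0, 60, 0], [0, 0, 60, 0], [0, 0, 60, 0], [0, 0, 60, 0], [0, 0, 60, 0], [0, 0, 60, 0], [0, 0, 60, 0], [0, 0, 60, 0], [0, 0, 60, 0]]]}}

```text
clock: 7.05
ee_pos: [0.5936, -0.1807, 0.687]
orientation: [0.704, 2.964, 0.062]
ft_force: [-0.1, 0.2, 0.6]
grip_width: 0.0005
finger_force: 0.0
```

```bash
python3 -c "
from h import *
st()"
```

```text
t 7.05 p [ 0.5936 -0.1807  0.687 ] toolz [ 0.101  0.018 -0.995] toolx [-0.889  0.45  -0.082] tilt 5.9 q [ 0.04  0.3   0.3   0.84 -0.15  1.92  1.37] f [-0.1  0.2  0.6]
```

It works: j6 is at its limit and the tilt has grown to 5.9°. I'll keep going.

Emit:
{"method": "carry_out", "body": {"steps": [[[0, 0, 60, 0], [0, 0, 60, 0], [0, 0, 60, 0], [0, 0, 60, 0], [0, 0, 60, 0], [0, 0, 60, 0], [0, 0, 60, 0], [0, 0, 60, 0], [0, 0, 60, 0], [0, 0, 60, 0]]]}}

```text
clock: 8.3
ee_pos: [0.5283, -0.1492, 0.9263]
orientation: [0.605, 2.504, 0.046]
ft_force: [-0.5, -0.6, -0.7]
grip_width: 0.0003
finger_force: 0.0
```

```bash
python3 -c "
from h import *
st()"
```

```text
t 8.3 p [ 0.5283 -0.1492  0.9263] toolz [ 0.528 -0.094 -0.844] toolx [-0.743  0.431 -0.513] tilt 32.5 q [-0.19  0.16  0.56  0.52 -0.19  1.92  1.33] f [-0.5 -0.6 -0.7]
```

The tilt is now 32.5°, with the tip leading. I'll come down off the limits and turn the lean toward +y.

Emit:
{"method": "carry_out", "body": {"steps": [[[0, 0, -60, 0], [0, 0, -60, 0], [0, 0, -60, 0], [0, -10, -60, 0], [0, -10, -50, 10], [0, -10, -40, 10], [0, 0, 0, 10], [0, 0, 0, 10], [0, 0, 0, 10], [0, 0, 0, 10], [0, 0, 0, 10], [0, 0, 0, 10], [0, 0, 0, 10], [0, 0, 0, 0]]]}}

```text
clock: 10.05
ee_pos: [0.533, -0.182, 0.597]
orientation: [-1.077, 2.474, 0.529]
ft_force: [-0.0, 0.4, 0.1]
grip_width: 0.0006
finger_force: 0.0
```

```bash
cat >> h.py <<'E'
from scipy.spatial import ConvexHull
def clear(yaw):
    """tool turned by yaw deg; push along world +y with jar at home; gap in y-sense / xy to jars of the body box"""
    o=monitor.get_obs();M=Rotation.from_euler("z",yaw,degrees=True).as_matrix()@Rotation.from_rotvec(o["orientation"]).as_matrix()
    g=lambda X,Y,Z:np.stack(np.meshgrid(X,Y,Z),-1).reshape(-1,3)@M.T
    f=g(np.linspace(-.01,.01,5),np.linspace(-.0135,.0135,7),np.linspace(-.06,.014,40))
    f[:,2]-=f[:,2].min()-.010   # lowest tip at 10 mm
    zt=(g([-.01,.01],[-.0135,.0135],[.014]))[:,2].min()
    b=g(np.linspace(-.0375,.0375,16),np.linspace(-.089,.089,40),np.linspace(-.25,-.066,40));b[:,2]+=.010-zt
    # jar axis (x=0 lateral at finger contact centre)
    k=f[f[:,2]<.035]; xc=k[k[:,1].argmax(),0]; yj=max(p[1]+np.sqrt(max(.026**2-(p[0]-xc)**2,0)) for p in f if abs(p[0]-xc)<.026)
    low=f[[np.argmax([p[1]+np.sqrt(max(.026**2-(p[0]-xc)**2,0)) for p in f])]][0]
    r=[]
    for dx,dy in((0,0),(.1,-.001),(-.1,-.001)):
        q=b[b[:,2]<.217]; r.append((np.hypot(q[:,0]-xc-dx,q[:,1]-yj-dy).min()-.027)*1e3)
    return "yaw",yaw,"body gaps mm red,aqua,gold",np.round(r,1),"contact z",low[2].round(3),"jar-TCP",np.round([xc,yj],4),"TCP z",round(.010-zt,4),"body minz",b[:,2].min().round(3)
E
python3 -c "
from h import *
st()
for y in range(-20,61,10): print(*clear(y))"
```

```text
t 10.05 p [ 0.533 -0.182  0.597] toolz [ 0.199  0.483 -0.853] toolx [-0.629 -0.604 -0.489] tilt 31.5 q [-0.03  0.21  0.7   1.3  -0.68  1.8   2.95] f [-0.   0.4  0.1]
yaw -20 body gaps mm red,aqua,gold [  1.9  88.1 -20.5] contact z 0.025 jar-TCP [0.0063 0.0464] TCP z 0.0293 body minz 0.051
yaw -10 body gaps mm red,aqua,gold [ 5.6 81.7 -7.5] contact z 0.025 jar-TCP [0.0027 0.0472] TCP z 0.0293 body minz 0.051
yaw 0 body gaps mm red,aqua,gold [ 8.8 72.5  3.4] contact z 0.025 jar-TCP [-0.0011  0.0474] TCP z 0.0293 body minz 0.051
yaw 10 body gaps mm red,aqua,gold [11.4 60.8 11.5] contact z 0.025 jar-TCP [-0.0048  0.0468] TCP z 0.0293 body minz 0.051
yaw 20 body gaps mm red,aqua,gold [13.3 46.8 16.8] contact z 0.025 jar-TCP [-0.0083  0.0457] TCP z 0.0293 body minz 0.051
yaw 30 body gaps mm red,aqua,gold [14.5 31.1 22.5] contact z 0.025 jar-TCP [-0.0116  0.044 ] TCP z 0.0293 body minz 0.051
yaw 40 body gaps mm red,aqua,gold [14.9 14.2 30.8] contact z 0.025 jar-TCP [-0.0145  0.0417] TCP z 0.0293 body minz 0.051
yaw 50 body gaps mm red,aqua,gold [14.5 -0.  31.3] contact z 0.02 jar-TCP [0.0091 0.0435] TCP z 0.0293 body minz 0.051
yaw 60 body gaps mm red,aqua,gold [ 13.4 -12.8  46.4] contact z 0.02 jar-TCP [0.0059 0.0448] TCP z 0.0293 body minz 0.051
```

The lean faces roughly +y now, but q7 is at its limit (2.95), about 30° short of square. I'll turn the tool round the other way so its opposite face leads. Then I'll rebuild the lean square to the fingers.

Emit:
{"method": "carry_out", "body": {"steps": [[[0, 0, 0, -10.6], [0, 0, 0, -10.6], [0, 0, 0, -10.6], [0, 0, 0, -10.6], [0, 0, 0, -10.6], [0, 0, 0, -10.6], [0, 0, 0, -10.6], [0, 0, 0, -10.6], [0, 0, 0, -10.6], [0, 0, 0, -10.6], [0, 0, 0, -10.6], [0, 0, 0, -10.6], [0, 0, 0, -10.6], [0, 0, 0, -10.6], [0, 0, 0, -10.6], [0, 0, 0, -10.6], [0, 0, 0, -10.6], [0, 0, 0, -10.6], [0, 0, 0, -10.6], [0, 0, 0, -10.6]]]}}

```text
clock: 12.55
ee_pos: [0.5345, -0.2015, 0.5657]
orientation: [2.679, 0.8, -0.702]
ft_force: [2.1, -2.1, -2.5]
grip_width: 0.0001
finger_force: 0.0
```

```bash
python3 -c "
from h import *
st()"
```

```text
t 12.55 p [ 0.5345 -0.2015  0.5657] toolz [-0.374 -0.371 -0.85 ] toolx [ 0.732  0.445 -0.516] tilt 31.8 q [-0.52  0.45  0.93  1.17  0.16  1.91 -0.55] f [ 2.1 -2.1 -2.5]
```

Emit:
{"method": "carry_out", "body": {"steps": [[[0, 0, 0, -10.6], [0, 0, 0, -10.6], [0, 0, 0, -10.6], [0, 0, 0, -10.6], [0, 0, 60, -8], [0, 0, 60, 0], [0, 0, 60, 0], [0, 0, 60, 0], [0, 0, 60, 0], [0, 0, 60, 0], [0, 0, 60, 0], [0, 0, 60, 0], [0, 0, 60, 0]]]}}

```text
clock: 14.18
ee_pos: [0.494, -0.1925, 0.807]
orientation: [2.57, 0.423, -0.065]
ft_force: [-1.0, -0.5, 0.7]
grip_width: 0.0008
finger_force: 0.0
```

```bash
python3 -c "
from h import *
st()"
```

```text
t 14.18 p [ 0.494  -0.1925  0.807 ] toolz [ 0.037 -0.511 -0.858] toolx [ 0.95   0.285 -0.129] tilt 30.9 q [-0.9   0.32  1.46  0.88  0.14  1.92 -0.68] f [-1.  -0.5  0.7]
```

Emit:
{"method": "carry_out", "body": {"steps": [[[0, 0, 60, 0], [0, 0, 60, 0], [0, 0, 60, 0], [0, 0, 60, 0], [0, 0, 60, 0], [0, 0, 60, 0]]]}}

```text
clock: 14.92
ee_pos: [0.4601, -0.2478, 0.9654]
orientation: [2.343, 0.45, 0.147]
ft_force: [0.2, 0.2, 0.5]
grip_width: 0.0003
finger_force: 0.0
```

```bash
python3 -c "
from h import *
st()"
```

```text
t 14.93 p [ 0.4601 -0.2478  0.9654] toolz [ 0.233 -0.649 -0.724] toolx [ 0.932  0.361 -0.024] tilt 43.6 q [-0.64  0.31  1.46  0.51  0.05  1.92 -0.46] f [0.2 0.2 0.5]
```

The lean came out about the wrong tool axis: q7 is −0.46 and I need about −1.57. At this height the reach limit holds the lean outward, so I'll yaw here and let the tool turn underneath it.

Emit:
{"method": "carry_out", "body": {"steps": [[[0, 0, 30, -10.6], [0, 0, 30, -10.6], [0, 0, 30, -10.6], [0, 0, 30, -10.6], [0, 0, 30, -10.6], [0, 0, 30, -10.6]]]}}

```text
clock: 15.68
ee_pos: [0.3906, -0.3439, 0.9285]
orientation: [2.024, -0.659, -0.209]
ft_force: [0.2, 0.8, -0.3]
grip_width: 0.0006
finger_force: 0.0
```

```bash
python3 -c "
from h import *
st()"
```

```text
t 15.68 p [ 0.3906 -0.3439  0.9285] toolz [-0.402 -0.751 -0.523] toolx [ 0.839 -0.531  0.118] tilt 58.4 q [-0.47  0.47  1.46  0.68  0.48  1.92 -1.06] f [ 0.2  0.8 -0.3]
```

Modelling this is cheaper than groping. I'll fit the arm's kinematics from the joint and pose readings so far, so the detour can be planned offline.

```bash
cat > fk.py <<'E'
import numpy as np
from itertools import product
from scipy.optimize import least_squares
from scipy.spatial.transform import Rotation as Ro
D=[([-1.319,.477,.022,1.555,-.011,1.109,-.083],[.238,.632,.237],[-.562,-3.0907,.0024]),
([-.23418396,.17408307,.42856948,1.77240624,-.07632059,1.21202672,1.42290384],[.52432,-.13386,.33516],[-.567646,-3.089377,.000919]),
([.12,1.2,1.43,.24,-1.37,1.92,1.49],[.8996,-.2499,.3382],[-.695,-3.044,-.036]),
([-.51,.86,1.44,1.41,-.86,1.59,1.97],[.6681,-.1915,.3458],[-.707,-3.058,-.031]),
([-.58,.78,1.44,1.51,-.79,1.53,1.97],[.6307,-.1825,.3465],[-.708,-3.06,-.031]),
([.04,.3,.3,.84,-.15,1.92,1.37],[.5936,-.1807,.687],[.704,2.964,.062]),
([-.19,.16,.56,.52,-.19,1.92,1.33],[.5283,-.1492,.9263],[.605,2.504,.046]),
([-.03,.21,.7,1.3,-.68,1.8,2.95],[.533,-.182,.597],[-1.077,2.474,.529]),
([-.52,.45,.93,1.17,.16,1.91,-.55],[.5345,-.2015,.5657],[2.679,.8,-.702]),
([-.9,.32,1.46,.88,.14,1.92,-.68],[.494,-.1925,.807],[2.57,.423,-.065]),
([-.64,.31,1.46,.51,.05,1.92,-.46],[.4601,-.2478,.9654],[2.343,.45,.147]),
([-.47,.47,1.46,.68,.48,1.92,-1.06],[.3906,-.3439,.9285],[2.024,-.659,-.209])]
Q=np.array([d[0] for d in D]);X=np.array([d[1] for d in D]);RV=Ro.from_rotvec([d[2] for d in D])
ax="zyzyzyz"
def chain(q,s,o1,o7):
    q=np.atleast_2d(q)*s; q=q+np.array([o1,0,0,0,0,0,o7]); R=Ro.identity(len(q)); out=[R]
    for i in range(7): R=R*Ro.from_euler(ax[i],q[:,i]); out.append(R)
    return out
def fit():
    best=[]
    for sg in product((1,-1),repeat=6):
        s=np.array([sg[0],1,*sg[1:]])
        for o in (0,2.5,-1.5):
            r=least_squares(lambda p:(chain(Q,s,*p)[-1].inv()*RV).as_rotvec().ravel(),[o,o],loss="soft_l1")
            best.append((r.cost,tuple(s),r.x))
    best.sort(key=lambda b:b[0]);return best
if __name__=="__main__":
    B=fit()
    for b in B[:4]: print(b)
    c,s,o=B[0];s=np.array(s);ch=chain(Q,s,*o)
    # p = sum R_i @ l_i  linear in l
    A=np.concatenate([np.stack([r.as_matrix() for r in c_]) for c_ in ch],axis=2).reshape(-1,24)
    l,*_=np.linalg.lstsq(A,X.ravel(),rcond=1e-3);print(l.reshape(8,3).round(3),"res",np.abs(A@l-X.ravel()).max())
    np.savez("fk.npz",s=s,o=o,l=l.reshape(8,3))
E
python3 fk.py
```

```text
(np.float64(0.0003422395219845331), (np.int64(-1), np.int64(1), np.int64(-1), np.int64(1), np.int64(-1), np.int64(1), np.int64(-1)), array([0.00327286, 1.57441059]))
(np.float64(0.0003422395219849772), (np.int64(-1), np.int64(1), np.int64(-1), np.int64(1), np.int64(-1), np.int64(1), np.int64(-1)), array([0.00327286, 1.57441059]))
(np.float64(0.0003422395219854213), (np.int64(-1), np.int64(1), np.int64(-1), np.int64(1), np.int64(-1), np.int64(1), np.int64(-1)), array([0.00327286, 1.5744106 ]))
(np.float64(2.9587738891613444), (np.int64(1), np.int64(1), np.int64(-1), np.int64(1), np.int64(-1), np.int64(1), np.int64(-1)), array([0.89253107, 1.63595788]))
[[-0.001  0.002  0.143]
 [-0.001 -0.017  0.143]
 [ 0.002 -0.017  0.273]
 [-0.001 -0.015  0.273]
 [ 0.002 -0.015  0.236]
 [ 0.    -0.001  0.236]
 [-0.001 -0.001  0.16 ]
 [ 0.    -0.001  0.16 ]] res 0.0028304334587803126
```

The fit is excellent, with residuals under 3 mm. Now I'll simulate the rows with a bounded solver, tune its weights on the recorded moves, and use it to plan the detour.

```bash
cat > sim.py <<'E'
import numpy as np
from scipy.optimize import least_squares
from scipy.spatial.transform import Rotation as Ro
from fk import chain,D
k=np.load("fk.npz");S,O,L=k["s"],k["o"],k["l"]
LO=np.array([-2.96,-.34,-1.41,.24,-1.37,.17,-2.96]);HI=np.array([2.96,2.1,1.46,2.44,4.51,1.92,2.96])
LO[2]=-1.46;V=.7*np.array([2.39,2.39,3.14,3.14,3.14,3.14,3.14])/8
def fk(q):
    c=chain(q,S,*O);return sum(r.apply(l)[0] for r,l in zip(c,L)),c[-1][0]
def row(q,r,wp=1.,wd=.02):
    p,R=fk(q);pt=p+np.array(r[:3])/1e3;Rt=Ro.from_euler("z",r[3],degrees=True)*R
    f=lambda x:(lambda a,b:np.r_[wp*(a-pt),(Rt*b.inv()).as_rotvec(),wd*(x-q)])(*fk(x))
    lo=np.maximum(LO,q-V)-1e-6;hi=np.minimum(HI,q+V)+1e-6
    x=least_squares(f,np.clip(q,lo+1e-7,hi-1e-7),bounds=(lo,hi),max_nfev=30).x
    return x
def run(q,rows,**a):
    q=np.clip(np.array(q,float),LO,HI)
    for r in rows:q=row(q,r,**a)
    return q
def show(n,q):
    p,R=fk(q);M=R.as_matrix();print(n,p.round(3),"tz",M[:,2].round(2),"tx",M[:,0].round(2),"q",q.round(2))
E
python3 - <<'E'
from sim import *
U=[[0,0,60,0]]
tests=[("asc1",4,U*10,5),("asc2",5,U*10,6),("yaw",7,[[0,0,0,-10.6]]*20,8),("asc3",8,[[0,0,0,-10.6]]*4+[[0,0,60,-8]]+U*8,9),("yawup",10,[[0,0,30,-10.6]]*6,11)]
for n,i,r,j in tests: show("REAL "+n,np.array(D[j][0]))
for wp in(1,3,10):
  for wd in(.003,.03):
    print(wp,wd)
    for n,i,r,j in tests: show(n,run(D[i][0],r,wp=wp,wd=wd*max(1,wp/3)))
E
```

```text
REAL asc1 [ 0.592 -0.183  0.689] tz [ 0.1   0.02 -0.99] tx [-0.89  0.45 -0.08] q [ 0.04  0.3   0.3   0.84 -0.15  1.92  1.37]
REAL asc2 [ 0.53  -0.147  0.926] tz [ 0.53 -0.09 -0.85] tx [-0.75  0.42 -0.51] q [-0.19  0.16  0.56  0.52 -0.19  1.92  1.33]
REAL yaw [ 0.537 -0.201  0.565] tz [-0.37 -0.37 -0.85] tx [ 0.73  0.45 -0.51] q [-0.52  0.45  0.93  1.17  0.16  1.91 -0.55]
REAL asc3 [ 0.492 -0.194  0.809] tz [ 0.03 -0.51 -0.86] tx [ 0.95  0.28 -0.13] q [-0.9   0.32  1.46  0.88  0.14  1.92 -0.68]
REAL yawup [ 0.39  -0.344  0.926] tz [-0.4  -0.74 -0.53] tx [ 0.83 -0.54  0.12] q [-0.47  0.47  1.46  0.68  0.48  1.92 -1.06]
1 0.003
asc1 [ 0.561 -0.16   0.713] tz [ 0.12 -0.02 -0.99] tx [-0.89  0.44 -0.12] q [-0.14  0.23  0.47  0.9  -0.13  1.92  1.37]
asc2 [ 0.514 -0.142  0.818] tz [ 0.32 -0.03 -0.95] tx [-0.84  0.45 -0.3 ] q [-0.31  0.1   0.59  0.82 -0.12  1.92  1.31]
yaw [ 0.521 -0.197  0.549] tz [-0.4  -0.32 -0.86] tx [ 0.86  0.19 -0.47] q [-0.51  0.43  0.91  1.22  0.14  1.92 -0.86]
asc3 [ 0.353 -0.299  0.592] tz [-0.39 -0.12 -0.91] tx [ 0.9  -0.27 -0.34] q [-0.64  0.33  1.46  1.36  0.05  
[... 2465 characters left out ...]
21] tz [-0.26 -0.96 -0.08] tx [ 0.94 -0.27  0.19] q [-0.39  0.53  1.21  0.24  0.85  1.8  -0.83]
10 0.03
asc1 [ 0.625 -0.181  0.933] tz [ 0.57 -0.17 -0.8 ] tx [-0.71  0.38 -0.59] q [-0.    0.38  0.64  0.24 -0.39  1.91  1.39]
asc2 [ 0.579 -0.178  1.249] tz [ 0.97 -0.24 -0.03] tx [ 0.04  0.25 -0.97] q [-0.15  0.2   0.81  0.24 -0.43  1.2   1.34]
yaw [ 0.533 -0.182  0.594] tz [-0.28 -0.4  -0.87] tx [ 0.88  0.26 -0.4 ] q [-0.45  0.32  0.65  1.17  0.29  1.92 -0.94]
asc3 [ 0.524 -0.206  1.073] tz [ 0.44 -0.76 -0.47] tx [0.87 0.24 0.43] q [-0.49  0.37  1.39  0.24 -0.04  1.78 -0.91]
yawup [ 0.449 -0.25   1.121] tz [-0.26 -0.96 -0.08] tx [ 0.95 -0.27  0.19] q [-0.39  0.56  1.46  0.24  0.6   1.77 -0.81]
```

```bash
cat > plan.py <<'E'
from sim import *
import sys,time
W=dict(wp=1.8,wd=.02)
def ik(p,R,n=20,seed=0):
    g=np.random.default_rng(seed);best=None
    for _ in range(n):
        r=least_squares(lambda x:(lambda a,b:np.r_[a-p,.3*(R*b.inv()).as_rotvec()])(*fk(x)),g.uniform(LO+.05,HI-.05),bounds=(LO,HI),max_nfev=60)
        if best is None or r.cost<best.cost:best=r
        if r.cost<1e-8:break
    return best
def Rdes(az,th,sx):
    f=np.array([np.cos(az),np.sin(az),0]);z=np.array([0,0,1.])
    tz=f*np.sin(th)-z*np.cos(th);tx=sx*(f*np.cos(th)+z*np.sin(th))
    return Ro.from_matrix(np.stack([tx,np.cross(tz,tx),tz],1))
if __name__=="__main__":
    t=np.radians(32)
    for sx in(1,-1):
        for az in(80,90):
            for p in([.50,-.06,.03],[.535,.14,.03],[.5,-.1,.3]):
                r=ik(np.array(p),Rdes(np.radians(az),t,sx));print(sx,az,p,"cost",r.cost.round(6),r.x.round(2))
    q0=np.array(D[11][0]);t0=time.time()
    def feat(q):
        p,R=fk(q);M=R.as_matrix();return p,M[2]
    def score(q):
        p,m=feat(q);return min(np.linalg.norm(m-[.55,0,-.835]),9)+(max(0,.35-p[2])*20)+max(0,abs(q[6]+.8)-1.2)*.5
    beam=[(score(q0),q0,[])]
    H=[]
    for dep in range(6):
        C=[]
        for s,q,h in beam:
            p,_=fk(q);u=np.r_[p[:2]/np.hypot(*p[:2]),0];tt=np.array([-u[1],u[0],0]);z=np.array([0,0,1.])
            for d in(z,-z,u,-u,tt,-tt,0*z):
                for y in(-10.6,0,10.6):
                    if not d.any() and y==0: continue
                    r=[*(np.round(d*50)),y];C.append((r,q,h))
        out=[]
        for r,q,h in C:
            x=run(q,[r]*5,**W)
            if fk(x)[0][2]<.33:continue
            out.append((score(x),x,h+[r]))
        out.sort(key=lambda o:o[0]);beam=[]
        for o in out:
            if all(np.abs(o[1]-b[1]).max()>.25 for b in beam): beam.append(o)
            if len(beam)==10:break
        print(dep,round(time.time()-t0),beam[0][0].round(3),beam[0][2],beam[0][1].round(2),feat(beam[0][1]),flush=True)
        if beam[0][0]<.1:break
E
time timeout 560 python3 plan.py
```

```text
1 80 [0.5, -0.06, 0.03] cost 0.0 [ 0.48  0.63 -0.19  2.05 -0.73  0.69  0.77]
1 80 [0.535, 0.14, 0.03] cost 0.0 [ 0.88  1.19 -1.38  2.04  1.06  0.71 -1.11]
1 80 [0.5, -0.1, 0.3] cost 0.0 [ 1.39  0.66 -1.42  1.79  0.11  1.15 -0.17]
1 90 [0.5, -0.06, 0.03] cost 0.0 [ 0.79  0.74 -0.63  1.97 -0.2   0.71  0.43]
1 90 [0.535, 0.14, 0.03] cost 0.0 [ 0.88  1.29 -1.45  1.97  1.01  0.88 -0.9 ]
1 90 [0.5, -0.1, 0.3] cost 0.0 [ 1.34  0.75 -1.46  1.73  0.19  1.27 -0.12]
-1 80 [0.5, -0.06, 0.03] cost 0.0 [ 1.15  0.97 -1.12  2.02  0.46  0.67  2.85]
-1 80 [0.535, 0.14, 0.03] cost 0.0 [ 0.11  0.61 -0.22  2.09 -0.98  0.5  -2.5 ]
-1 80 [0.5, -0.1, 0.3] cost 0.0 [ 0.06  0.25  0.41  1.88 -0.66  1.28 -2.58]
-1 90 [0.5, -0.06, 0.03] cost 0.0 [ 0.9   0.79 -0.77  1.96 -0.03  0.71 -2.86]
-1 90 [0.535, 0.14, 0.03] cost 0.0 [ 0.62  0.84 -0.91  1.99  0.15  0.5   2.94]
-1 90 [0.5, -0.1, 0.3] cost 0.0 [-0.33  0.4   0.94  1.84 -0.77  1.49 -2.27]
0 1 0.971 [[np.float64(-37.0), np.float64(33.0), np.float64(-0.0), 10.6]] [-1.12  0.11  1.46  0.48  0.65  1.92 -0.56] (array([ 0.35421234, -0.26293142,  1.0549356 ]), array([
[... 1389 characters left out ...]
 -0.34 -0.07  1.43 -0.42  1.42  0.08] (array([ 0.18878122, -0.37250014,  0.77618538]), array([ 0.29416281,  0.60272225, -0.74175072]))
5 51 0.574 [[np.float64(-0.0), np.float64(-0.0), np.float64(-50.0), 10.6], [np.float64(-39.0), np.float64(32.0), np.float64(-0.0), -10.6], [np.float64(0.0), np.float64(0.0), np.float64(50.0), -10.6], [np.float64(0.0), np.float64(0.0), np.float64(0.0), 10.6], [np.float64(-17.0), np.float64(47.0), np.float64(-0.0), 10.6], [np.float64(-23.0), np.float64(45.0), np.float64(-0.0), 0]] [ 1.85 -0.34 -0.03  1.24 -0.69  1.92  0.37] (array([ 0.06652217, -0.27041152,  0.83804121]), array([ 0.32361682,  0.52572628, -0.78669183]))
real	0m54.092s
user	0m53.780s
sys	0m0.159s
```

```bash
cat > appr.py <<'E'
from beam import *
WP=np.array([[.50,-.22,.45],[.50,-.16,.2],[.50,-.12,.05]])
def approach(q,alt=0,az=82):
    rows=[];M=fk(q)[1].as_matrix();turn=(az-np.degrees(np.arctan2(M[1,0],M[0,0]))+180)%360-180
    if alt: turn-=360*np.sign(turn)
    for i,w in enumerate(WP):
        for _ in range(40):
            p,R=fk(q);d=w-p;n=np.linalg.norm(d);M=R.as_matrix()
            if i>0 or abs(turn)<30: turn=(az-np.degrees(np.arctan2(M[1,0],M[0,0]))+180)%360-180
            if n<.01 and abs(turn)<3:break
            y=np.clip(turn,-10.6,10.6);turn-=y
            r=[*(d*min(1,.055/n)*1000).round().tolist(),round(float(y),1)];rows.append(r);q=row(q,r,**W)
            if len(rows)>75:return 99,q,rows
    return float(np.linalg.norm(fk(q)[0]-WP[-1])*5+np.linalg.norm((fk(q)[1].as_matrix()[2]-[.55,0,-.835])*[1,2,1])),q,rows
def job(a):
    q,alt,h=a;s,x,rows=approach(q,alt);return s+.002*(len(rows)+5*len(h)),s,x,rows,h
if __name__=="__main__":
    import pickle
    q0=np.array(eval(sys.argv[1]));B=int(sys.argv[2]);beam=[(9,q0,[])];t0=time.time();res=[]
    with Pool() as P:
        for dep in range(7):
            C=[]
            for s,q,h in beam:
                p,_=fk(q);u=np.r_[p[:2]/np.hypot(*p[:2]),0];t=np.array([-u[1],u[0],0]);z=np.array([0,0,1.])
                for d in(z,-z,u,-u,t,-t,0*z,(z-u)*.7,(-z-u)*.7,(u-z)*.7,(z+u)*.7):
                    for y in(-10.6,0,10.6):
                        if d.any() or y: C.append((q,[*(d*55).round().tolist(),y],h))
            out=sorted(P.imap_unordered(step,C,8),key=lambda o:o[0]);beam=[]
            for o in out:
                if o[0]<90 and all(np.abs(o[1]-b[1]).max()>.3 for b in beam): beam.append(o)
                if len(beam)==B:break
            cand=[(o[1],alt,o[2]) for o in beam if o[0]<.6][:24 if dep<6 else 40]
            res+=P.map(job,[(q,a,h) for q,_,h in cand for a in(0,1)],1);res.sort(key=lambda r:r[0])
            print(dep,round(time.time()-t0),"tilt",round(beam[0][0],2),"best",[(round(r[0],2),round(r[1],2),len(r[3]),len(r[4])*5) for r in res[:3]],flush=True)
            if time.time()-t0>400 or (res and res[0][1]<.2):break
    r=res[0];print(r[4]);print(r[3]);show("end",r[2]);pickle.dump(res[:10],open("res.pkl","wb"))
E
timeout 575 python3 appr.py "[-.47,.47,1.46,.68,.48,1.92,-1.06]" 60
```

```text
0 0 tilt 1.19 best []
1 9 tilt 1.07 best []
2 32 tilt 0.86 best []
3 54 tilt 0.6 best []Traceback (most recent call last):
  File "appr.py", line 32, in <module>
    cand=[(o[1],alt,o[2]) for o in beam if o[0]<.6][:24 if dep<6 else 40]
                ^^^
NameError: name 'alt' is not defined. Did you mean: 'all'?
```

```bash
sed -i 's/(o\[1\],alt,o\[2\]) for o in beam if o\[0\]<.6/(o[1],0,o[2]) for o in beam if o[0]<.7/' appr.py
timeout 575 python3 appr.py "[-.47,.47,1.46,.68,.48,1.92,-1.06]" 60
```

```text
0 1 tilt 1.19 best []
1 10 tilt 1.07 best []
2 33 tilt 0.86 best []
3 60 tilt 0.6 best [(0.81, 0.71, 28, 20), (99.19, 99, 76, 20), (99.19, 99, 76, 20)]
4 93 tilt 0.35 best [(0.34, 0.23, 31, 25), (0.41, 0.3, 27, 25), (0.71, 0.6, 27, 25)]
5 123 tilt 0.11 best [(0.17, 0.05, 32, 30), (0.23, 0.11, 32, 30), (0.25, 0.13, 31, 30)]
[[-29.0, 25.0, -38.0, 10.6], [-45.0, 32.0, -0.0, -10.6], [44.0, 33.0, 0.0, -10.6], [41.0, -36.0, 0.0, -10.6], [19.0, -33.0, 38.0, 0], [16.0, -35.0, 38.0, -10.6]]
[[43.0, 17.0, -29.0, 10.6], [43.0, 18.0, -29.0, 10.6], [42.0, 19.0, -30.0, 10.6], [42.0, 20.0, -30.0, 10.6], [42.0, 20.0, -30.0, 10.6], [42.0, 20.0, -30.0, 10.6], [42.0, 20.0, -30.0, 10.6], [42.0, 19.0, -30.0, 10.6], [42.0, 20.0, -29.0, 10.6], [42.0, 19.0, -30.0, 10.6], [7.0, 3.0, -5.0, 10.6], [-0.0, 0.0, 0.0, 10.6], [-1.0, 0.0, 0.0, 10.6], [-1.0, 0.0, 1.0, 10.6], [-2.0, -1.0, 0.0, 10.6], [-2.0, -3.0, -0.0, 10.6], [-1.0, -1.0, -1.0, 10.6], [-0.0, -1.0, 0.0, 10.6], [-0.0, 0.0, -0.0, 10.6], [-0.0, 0.0, -0.0, 10.6], [-0.0, 0.0, -0.0, 10.6], [-0.0, 0.0, 0.0, 10.6], [-0.0, 0.0, 0.0, 10.6], [-0.0, -0.0, 0.0, 5.3], [-0.0, 13.0, -53.0, 0.0], [-0.0, 13.0, -53.0, 0.0], [-0.0, 13.0, -54.0, 0.0], [-0.0, 13.0, -54.0, 0.0], [-0.0, 8.0, -36.0, 0.0], [-0.0, 14.0, -53.0, 0.0], [-0.0, 14.0, -53.0, 0.0], [-0.0, 12.0, -44.0, 0.0]]
end [ 0.5  -0.12  0.05] tz [ 0.1   0.54 -0.84] tx [0.12 0.83 0.55] q [ 0.52  0.62 -0.1   1.99 -0.72  0.83  0.86]
```

The model finds a route of about 8 s that ends in exactly the lean I need. I'll run the first half, then replan from the real joint angles.

Emit:
{"method": "carry_out", "body": {"steps": [[[-29, 25, -38, 10.6], [-29, 25, -38, 10.6], [-29, 25, -38, 10.6], [-29, 25, -38, 10.6], [-29, 25, -38, 10.6], [-45, 32, 0, -10.6], [-45, 32, 0, -10.6], [-45, 32, 0, -10.6], [-45, 32, 0, -10.6], [-45, 32, 0, -10.6]]]}}

```text
clock: 16.92
ee_pos: [0.2576, -0.3924, 0.7312]
orientation: [1.983, -1.062, -0.552]
ft_force: [0.6, 0.5, -0.6]
grip_width: 0.0003
finger_force: 0.0
```

```bash
python3 - <<'E'
from h import *
st()
from sim import *
show("model",run(D[11][0],[[-29,25,-38,10.6]]*5+[[-45,32,0,-10.6]]*5,wp=1.8,wd=.02))
q=np.array(monitor.get_obs()["joints"]);show("fk",q)
E
timeout 540 python3 appr.py "$(python3 -c "
from cell import monitor
print([float(round(x,4)) for x in monitor.get_obs()['joints']])")" 60
```

```text
t 16.93 p [ 0.2576 -0.3924  0.7312] toolz [-0.679 -0.446 -0.583] toolx [ 0.552 -0.834 -0.005] tilt 54.4 q [-0.65  0.32  1.46  1.29  0.66  1.92 -1.53] f [ 0.6  0.5 -0.6]
model [ 0.191 -0.258  0.701] tz [-0.28 -0.77 -0.57] tx [ 0.87 -0.46  0.18] q [ 0.41 -0.34 -0.36  1.71  0.86  1.92 -1.82]
fk [ 0.262 -0.391  0.731] tz [-0.68 -0.45 -0.58] tx [ 0.55 -0.83 -0.  ] q [-0.65  0.32  1.46  1.29  0.66  1.92 -1.53]
0 1 tilt 1.14 best []
1 10 tilt 0.89 best []
2 35 tilt 0.67 best [(99.18, 99, 76, 15), (99.18, 99, 76, 15)]
3 64 tilt 0.41 best [(99.18, 99, 76, 15), (99.18, 99, 76, 15), (99.19, 99, 76, 20)]
4 94 tilt 0.19 best [(0.44, 0.34, 28, 25), (0.53, 0.42, 28, 25), (0.57, 0.45, 35, 25)]
5 123 tilt 0.04 best [(0.15, 0.04, 28, 30), (0.15, 0.04, 28, 30), (0.16, 0.04, 28, 30)]
[[21.0, -32.0, -38.0, -10.6], [18.0, -34.0, 38.0, -10.6], [8.0, -38.0, 38.0, -10.6], [0.0, -38.0, 38.0, 0], [-2.0, -38.0, 38.0, 0], [4.0, 38.0, 38.0, 10.6]]
[[40.0, 29.0, -24.0, 10.6], [40.0, 29.0, -24.0, 10.6], [40.0, 29.0, -24.0, 10.6], [40.0, 29.0, -24.0, 10.6], [40.0, 29.0, -24.0, 10.6], [40.0, 29.0, -24.0, 10.6], [40.0, 29.0, -24.0, 10.6], [40.0, 29.0, -24.0, 10.6], [41.0, 28.0, -24.0, 10.6], [40.0, 29.0, -24.0, 10.6], [41.0, 28.0, -24.0, 10.6], [40.0, 29.0, -24.0, 10.6], [41.0, 28.0, -24.0, 10.6], [40.0, 29.0, -24.0, 10.6], [8.0, 5.0, -5.0, 10.6], [0.0, 0.0, 0.0, 10.6], [0.0, 0.0, 0.0, 10.6], [0.0, -0.0, 0.0, 10.6], [0.0, -0.0, 0.0, 10.6], [0.0, -0.0, 0.0, 6.6], [0.0, 13.0, -53.0, -0.0], [0.0, 13.0, -54.0, -0.0], [0.0, 13.0, -54.0, -0.0], [0.0, 13.0, -54.0, -0.0], [0.0, 8.0, -35.0, -0.0], [0.0, 14.0, -53.0, -0.0], [0.0, 14.0, -53.0, -0.0], [-0.0, 12.0, -44.0, -0.0]]
end [ 0.5  -0.12  0.05] tz [ 0.09  0.57 -0.82] tx [0.11 0.81 0.57] q [ 0.52  0.64 -0.08  1.97 -0.73  0.87  0.88]
```

```bash
sed -i 's/W=dict.*/W=dict(wp=2,wd=.1)/' plan.py
timeout 570 python3 appr.py "$(python3 -c "
from cell import monitor
print([float(round(x,4)) for x in monitor.get_obs()['joints']])")" 70
```

```text
0 1 tilt 1.14 best []
1 11 tilt 0.88 best []
2 40 tilt 0.62 best [(2.41, 2.23, 74, 15), (99.18, 99, 76, 15)]
3 73 tilt 0.41 best [(0.8, 0.7, 30, 20), (0.92, 0.84, 24, 20), (0.94, 0.85, 25, 20)]
4 105 tilt 0.21 best [(0.41, 0.3, 31, 25), (0.47, 0.36, 30, 25), (0.48, 0.36, 35, 25)]
5 137 tilt 0.03 best [(0.19, 0.08, 28, 30), (0.24, 0.13, 28, 30), (0.24, 0.12, 30, 30)]
[[-21.0, 32.0, -38.0, 0], [34.0, -43.0, 0.0, -10.6], [21.0, -32.0, 38.0, -10.6], [12.0, -37.0, 38.0, -10.6], [5.0, -38.0, 38.0, 0], [3.0, -38.0, 38.0, 10.6]]
[[30.0, 43.0, -17.0, 10.6], [29.0, 43.0, -18.0, 10.6], [28.0, 44.0, -18.0, 10.6], [28.0, 44.0, -18.0, 10.6], [28.0, 44.0, -18.0, 10.6], [28.0, 44.0, -19.0, 10.6], [28.0, 44.0, -19.0, 10.6], [28.0, 44.0, -19.0, 10.6], [28.0, 44.0, -19.0, 10.6], [28.0, 44.0, -19.0, 10.6], [28.0, 44.0, -19.0, 10.6], [28.0, 43.0, -19.0, 10.6], [28.0, 43.0, -20.0, 10.6], [28.0, 43.0, -20.0, 10.6], [28.0, 43.0, -20.0, 10.6], [14.0, 20.0, -11.0, 10.6], [1.0, -2.0, -0.0, 10.6], [0.0, -2.0, -1.0, 10.6], [0.0, -2.0, 1.0, 10.6], [1.0, -1.0, -0.0, 9.3], [0.0, 13.0, -54.0, 0.1], [-0.0, 12.0, -54.0, 0.0], [-0.0, 13.0, -54.0, 0.0], [-1.0, 13.0, -54.0, 0.1], [-0.0, 9.0, -38.0, 0.0], [-0.0, 14.0, -53.0, 0.1], [-1.0, 14.0, -53.0, -0.0], [-0.0, 12.0, -47.0, 0.0]]
end [ 0.501 -0.121  0.051] tz [ 0.1   0.5  -0.86] tx [0.12 0.85 0.51] q [ 0.19  0.62  0.31  2.02 -0.93  0.93  1.04]
```

Emit:
{"method": "carry_out", "body": {"steps": [[[-21, 32, -38, 0], [-21, 32, -38, 0], [-21, 32, -38, 0], [-21, 32, -38, 0], [-21, 32, -38, 0], [34, -43, 0, -10.6], [34, -43, 0, -10.6], [34, -43, 0, -10.6], [34, -43, 0, -10.6], [34, -43, 0, -10.6], [21, -32, 38, -10.6], [21, -32, 38, -10.6], [21, -32, 38, -10.6], [21, -32, 38, -10.6], [21, -32, 38, -10.6]]]}}

```text
clock: 18.8
ee_pos: [0.1482, -0.528, 0.4692]
orientation: [0.952, -2.217, -0.821]
ft_force: [-0.3, -0.0, -0.3]
grip_width: 0.0005
finger_force: 0.0
```

```bash
python3 - <<'E'
from h import *
st()
from sim import *
show("model",run(D[12][0],[[-21,32,-38,0]]*5+[[34,-43,0,-10.6]]*5+[[21,-32,38,-10.6]]*5,wp=2,wd=.1))
E
sed -i 's/time.time()-t0>400 or (res and res\[0\]\[1\]<.2)/time.time()-t0>110 or (res and res[0][1]<.2)/' appr.py
timeout 570 python3 appr.py "$(python3 -c "
from cell import monitor
print([float(round(x,4)) for x in monitor.get_obs()['joints']])")" 60
```

```text
t 18.8 p [ 0.1482 -0.528   0.4692] toolz [-0.706  0.304 -0.64 ] toolx [-0.574 -0.774  0.266] tilt 50.2 q [ 0.3   0.92  1.46  1.3  -0.06  1.92 -2.12] f [-0.3 -0.  -0.3]
model [ 0.174 -0.531  0.476] tz [-0.66  0.25 -0.71] tx [-0.66 -0.65  0.38] q [ 0.28  0.85  1.41  1.27 -0.08  1.92 -2.39]
0 0 tilt 0.72 best []
1 9 tilt 0.44 best [(2.4, 2.23, 74, 10), (99.17, 99, 76, 10), (99.17, 99, 76, 10)]
2 38 tilt 0.22 best [(0.59, 0.5, 28, 15), (0.67, 0.58, 28, 15), (2.4, 2.23, 74, 10)]
3 67 tilt 0.04 best [(0.2, 0.1, 30, 20), (0.2, 0.1, 30, 20), (0.24, 0.14, 30, 20)]
[[10.0, -37.0, 38.0, -10.6], [2.0, -38.0, 38.0, -10.6], [-7.0, -38.0, 38.0, 0], [0.0, 0.0, 55.0, 10.6]]
[[41.0, 30.0, -22.0, 10.6], [40.0, 30.0, -23.0, 10.6], [40.0, 30.0, -23.0, 10.6], [40.0, 30.0, -23.0, 10.6], [40.0, 30.0, -23.0, 10.6], [40.0, 30.0, -23.0, 10.6], [39.0, 30.0, -23.0, 10.6], [39.0, 30.0, -23.0, 10.6], [39.0, 30.0, -24.0, 10.6], [39.0, 30.0, -24.0, 10.6], [39.0, 30.0, -24.0, 10.6], [39.0, 31.0, -24.0, 10.6], [39.0, 30.0, -24.0, 10.6], [39.0, 30.0, -24.0, 10.6], [40.0, 30.0, -24.0, 10.6], [40.0, 29.0, -24.0, 10.6], [41.0, 28.0, -25.0, 10.6], [20.0, 10.0, -12.0, 10.6], [1.0, -2.0, -1.0, 10.6], [1.0, -3.0, -0.0, 10.6], [1.0, -2.0, -0.0, 10.6], [0.0, -1.0, -0.0, 9.5], [0.0, 13.0, -54.0, 0.1], [-0.0, 13.0, -54.0, -0.0], [-0.0, 12.0, -54.0, 0.0], [-1.0, 13.0, -53.0, 0.1], [-0.0, 9.0, -39.0, -0.0], [-0.0, 14.0, -53.0, 0.0], [-0.0, 14.0, -53.0, 0.1], [-1.0, 12.0, -47.0, 0.0]]
end [ 0.5   -0.12   0.051] tz [ 0.05  0.47 -0.88] tx [0.12 0.87 0.47] q [ 0.07  0.64  0.43  2.01 -0.92  0.97  1.01]
```

The model now tracks the arm closely. I'll run the next 10 rows.

Emit:
{"method": "carry_out", "body": {"steps": [[[10, -37, 38, -10.6], [10, -37, 38, -10.6], [10, -37, 38, -10.6], [10, -37, 38, -10.6], [10, -37, 38, -10.6], [2, -38, 38, -10.6], [2, -38, 38, -10.6], [2, -38, 38, -10.6], [2, -38, 38, -10.6], [2, -38, 38, -10.6]]]}}

```text
clock: 20.05
ee_pos: [-0.2571, -0.3339, 0.4406]
orientation: [-0.898, -2.451, -1.136]
ft_force: [-4.6, -2.4, 2.7]
grip_width: 0.0006
finger_force: 0.0
```

```bash
python3 -c "
from h import *
st()"
timeout 570 python3 appr.py "$(python3 -c "
from cell import monitor
print([float(round(x,4)) for x in monitor.get_obs()['joints']])")" 60
```

```text
t 20.05 p [-0.2571 -0.3339  0.4406] toolz [-0.004  0.764 -0.645] toolx [-0.762  0.415  0.497] tilt 49.8 q [ 1.07  0.77  1.45  1.6  -0.01  1.91 -2.74] f [-4.6 -2.4  2.7]
0 0 tilt 0.87 best []
1 2 tilt 0.61 best [(99.17, 99, 76, 10), (99.17, 99, 76, 10)]
2 12 tilt 0.41 best [(2.41, 2.23, 74, 15), (2.41, 2.23, 72, 15), (99.17, 99, 76, 10)]
3 41 tilt 0.36 best [(0.61, 0.51, 26, 20), (0.66, 0.57, 26, 20), (0.69, 0.59, 26, 20)]
4 71 tilt 0.16 best [(0.55, 0.46, 22, 25), (0.57, 0.47, 23, 25), (0.57, 0.47, 26, 25)]
5 99 tilt 0.12 best [(0.24, 0.13, 24, 30), (0.24, 0.13, 24, 30), (0.25, 0.14, 24, 30)]
[[43.0, -34.0, 0.0, 10.6], [-4.0, -38.0, 38.0, -10.6], [53.0, -16.0, 0.0, 10.6], [6.0, -38.0, 38.0, -10.6], [0.0, 0.0, 55.0, 10.6], [0.0, 38.0, 38.0, 10.6]]
[[35.0, 20.0, -37.0, 10.6], [34.0, 21.0, -37.0, 10.6], [34.0, 21.0, -38.0, 10.6], [34.0, 22.0, -38.0, 10.6], [34.0, 22.0, -38.0, 10.6], [33.0, 22.0, -38.0, 10.6], [33.0, 22.0, -38.0, 10.6], [33.0, 22.0, -38.0, 10.6], [33.0, 22.0, -39.0, 10.6], [33.0, 21.0, -39.0, 10.6], [33.0, 21.0, -39.0, 10.6], [33.0, 21.0, -39.0, 10.6], [33.0, 20.0, -39.0, 10.6], [34.0, 18.0, -40.0, 10.6], [35.0, 14.0, -40.0, 10.6], [6.0, -1.0, -7.0, 10.6], [0.0, 12.0, -54.0, 1.7], [-0.0, 13.0, -54.0, 0.0], [-0.0, 13.0, -54.0, 0.1], [-0.0, 12.0, -54.0, 0.0], [-1.0, 9.0, -38.0, 0.1], [-0.0, 14.0, -53.0, 0.0], [-0.0, 14.0, -53.0, 0.1], [-1.0, 12.0, -47.0, 0.0]]
end [ 0.5   -0.121  0.051] tz [ 0.15  0.55 -0.82] tx [0.12 0.82 0.56] q [ 0.03  0.7   0.58  2.05 -1.14  1.09  1.24]
```

The arm swung further round than modelled, but the lean is already half onto the right axis. I'll follow the new plan in short chunks.

Emit:
{"method": "carry_out", "body": {"steps": [[[43, -34, 0, 10.6], [43, -34, 0, 10.6], [43, -34, 0, 10.6], [43, -34, 0, 10.6], [43, -34, 0, 10.6], [-4, -38, 38, -10.6], [-4, -38, 38, -10.6], [-4, -38, 38, -10.6], [-4, -38, 38, -10.6], [-4, -38, 38, -10.6]]]}}

```text
clock: 21.3
ee_pos: [-0.1287, -0.482, 0.4359]
orientation: [-0.487, -2.449, -0.861]
ft_force: [-0.7, -0.6, 0.5]
grip_width: 0.0006
finger_force: 0.0
```

```bash
python3 -c "
from h import *
st()"
timeout 570 python3 appr.py "$(python3 -c "
from cell import monitor
print([float(round(x,4)) for x in monitor.get_obs()['joints']])")" 60
```

```text
t 21.3 p [-0.1287 -0.482   0.4359] toolz [-0.332  0.656 -0.678] toolx [-0.814  0.165  0.557] tilt 47.3 q [ 0.8   0.88  1.46  1.44 -0.11  1.91 -2.77] f [-0.7 -0.6  0.5]
0 2 tilt 0.62 best [(2.39, 2.24, 71, 5), (2.39, 2.24, 71, 5), (99.16, 99, 76, 5)]
1 11 tilt 0.48 best [(0.8, 0.73, 27, 10), (0.82, 0.74, 27, 10), (0.83, 0.76, 26, 10)]
2 35 tilt 0.28 best [(0.68, 0.6, 27, 15), (0.7, 0.62, 25, 15), (0.71, 0.63, 25, 15)]
3 65 tilt 0.15 best [(0.21, 0.11, 29, 20), (0.23, 0.13, 29, 20), (0.27, 0.17, 29, 20)]
[[53.0, -14.0, 0.0, 10.6], [9.0, -37.0, 38.0, -10.6], [3.0, -38.0, 38.0, 0], [0.0, -55.0, 0.0, 10.6]]
[[29.0, 46.0, -7.0, 10.6], [28.0, 47.0, -8.0, 10.6], [28.0, 47.0, -8.0, 10.6], [28.0, 47.0, -8.0, 10.6], [28.0, 47.0, -8.0, 10.6], [28.0, 47.0, -8.0, 10.6], [27.0, 47.0, -9.0, 10.6], [27.0, 47.0, -9.0, 10.6], [27.0, 47.0, -9.0, 10.6], [27.0, 47.0, -9.0, 10.6], [27.0, 47.0, -9.0, 10.6], [27.0, 47.0, -9.0, 10.6], [27.0, 47.0, -9.0, 10.6], [27.0, 47.0, -9.0, 10.6], [28.0, 47.0, -9.0, 10.6], [28.0, 47.0, -10.0, 10.6], [28.0, 47.0, -10.0, 10.6], [14.0, 23.0, -5.0, 10.6], [-0.0, -1.0, 0.0, 10.6], [-0.0, -2.0, 1.0, 10.6], [0.0, -1.0, 0.0, 5.3], [0.0, 13.0, -53.0, 0.0], [-0.0, 13.0, -53.0, 0.0], [-0.0, 13.0, -54.0, 0.1], [-1.0, 13.0, -54.0, 0.0], [-0.0, 9.0, -39.0, 0.1], [-0.0, 14.0, -53.0, -0.0], [-0.0, 14.0, -53.0, 0.0], [-1.0, 13.0, -47.0, 0.1]]
end [ 0.5   -0.121  0.051] tz [ 0.13  0.59 -0.8 ] tx [0.11 0.79 0.6 ] q [ 0.43  0.64  0.07  2.   -0.88  0.92  1.03]
```

Emit:
{"method": "carry_out", "body": {"steps": [[[53, -14, 0, 10.6], [53, -14, 0, 10.6], [53, -14, 0, 10.6], [53, -14, 0, 10.6], [53, -14, 0, 10.6], [9, -37, 38, -10.6], [9, -37, 38, -10.6], [9, -37, 38, -10.6], [9, -37, 38, -10.6], [9, -37, 38, -10.6]]]}}

```text
clock: 22.55
ee_pos: [0.039, -0.5944, 0.4468]
orientation: [-0.266, -2.685, -0.467]
ft_force: [-0.4, 0.1, -0.7]
grip_width: 0.0008
finger_force: 0.0
```

```bash
python3 -c "
from h import *
st()"
timeout 570 python3 appr.py "$(python3 -c "
from cell import monitor
print([float(round(x,4)) for x in monitor.get_obs()['joints']])")" 60
```

```text
t 22.55 p [ 0.039  -0.5944  0.4468] toolz [-0.353  0.359 -0.864] toolx [-0.902  0.116  0.416] tilt 30.2 q [ 0.65  0.83  1.38  1.23 -0.33  1.91 -2.96] f [-0.4  0.1 -0.7]
0 4 tilt 0.36 best [(99.16, 99, 76, 5), (99.16, 99, 76, 5), (99.16, 99, 76, 5)]
1 16 tilt 0.08 best [(0.25, 0.17, 29, 10), (0.36, 0.28, 29, 10), (0.49, 0.43, 24, 10)]
[[2.0, -38.0, 38.0, 0], [-0.0, -38.0, 38.0, 10.6]]
[[33.0, 41.0, -15.0, 10.6], [32.0, 42.0, -16.0, 10.6], [32.0, 42.0, -16.0, 10.6], [32.0, 42.0, -16.0, 10.6], [32.0, 42.0, -16.0, 10.6], [32.0, 42.0, -17.0, 10.6], [31.0, 42.0, -17.0, 10.6], [31.0, 42.0, -17.0, 10.6], [31.0, 42.0, -17.0, 10.6], [31.0, 42.0, -17.0, 10.6], [31.0, 42.0, -17.0, 10.6], [32.0, 42.0, -17.0, 10.6], [32.0, 42.0, -17.0, 10.6], [32.0, 41.0, -17.0, 10.6], [32.0, 41.0, -18.0, 10.6], [27.0, 35.0, -16.0, 10.6], [1.0, -2.0, -0.0, 10.6], [0.0, -2.0, -0.0, 10.6], [1.0, -2.0, -0.0, 10.6], [-0.0, -1.0, -0.0, 10.6], [0.0, -2.0, -0.0, 4.0], [0.0, 13.0, -53.0, 0.1], [-0.0, 13.0, -53.0, 0.0], [-0.0, 13.0, -54.0, 0.0], [-1.0, 13.0, -54.0, 0.1], [-0.0, 9.0, -40.0, -0.0], [-0.0, 14.0, -53.0, 0.0], [-0.0, 14.0, -53.0, 0.1], [-1.0, 13.0, -47.0, 0.0]]
end [ 0.501 -0.12   0.052] tz [ 0.1   0.41 -0.91] tx [0.13 0.9  0.42] q [ 0.17  0.57  0.26  2.05 -0.85  0.81  0.93]
```

The lean is nearly on axis: 0.42 on the right axis and 0.28 off it.

Emit:
{"method": "carry_out", "body": {"steps": [[[2, -38, 38, 0], [2, -38, 38, 0], [2, -38, 38, 0], [2, -38, 38, 0], [2, -38, 38, 0], [0, -38, 38, 10.6], [0, -38, 38, 10.6], [0, -38, 38, 10.6], [0, -38, 38, 10.6]]]}}

```text
clock: 23.68
ee_pos: [-0.019, -0.8301, 0.648]
orientation: [0.836, -2.514, 0.071]
ft_force: [-0.3, -0.6, -0.1]
grip_width: 0.0003
finger_force: 0.0
```

```bash
python3 - <<'E'
from h import *
st()
import sys;sys.argv=["x"]
from appr import *
q=np.array(monitor.get_obs()["joints"])
print("m",fk(q)[1].as_matrix()[2])
for alt in(0,1):
    s,x,rows=approach(q,alt);print(alt,round(s,2),len(rows),fk(x)[1].as_matrix()[2].round(2),rows[:2],rows[10:12]);show("e",x)
E
```

```text
t 23.68 p [-0.019  -0.8301  0.648 ] toolz [-0.431 -0.197 -0.881] toolx [-0.694 -0.551  0.463] tilt 28.3 q [ 1.21  0.81  0.95  0.29 -0.28  1.92 -2.36] f [-0.3 -0.6 -0.1]
m [ 0.46352252  0.09922737 -0.88051167]
0 99 76 [-0.14  0.97 -0.19] [[35.0, 41.0, -13.0, -10.6], [35.0, 41.0, -13.0, -10.6]] [[46.0, 29.0, 4.0, -10.6], [47.0, 27.0, 7.0, -10.6]]
e [ 0.135 -0.356  0.211] tz [ 0.98 -0.09 -0.19] tx [ 0.06  0.99 -0.14] q [ 1.3   0.78  0.75  2.44 -1.37  1.88 -2.96]
1 0.32 30 [ 0.39  0.12 -0.91] [[35.0, 41.0, -13.0, 10.6], [34.0, 41.0, -14.0, 10.6]] [[33.0, 42.0, -15.0, 10.6], [32.0, 42.0, -15.0, 10.6]]
e [ 0.5   -0.12   0.052] tz [ 0.19  0.36 -0.91] tx [0.13 0.91 0.39] q [ 0.03  0.56  0.42  2.13 -1.04  0.76  1.1 ]
```

```bash
python3 - <<'E'
from h import *
import sys;sys.argv=["x"]
from appr import *
q=np.array(monitor.get_obs()["joints"]);C=[]
for d in([0,0,55],[0,30,45],[0,45,30],[0,-38,38]):
    for y in(-10.6,0,10.6):
        for n in(3,5,7): C.append((run(q,[d+[y]]*n,**W),1,[(d,y,n)]))
with Pool() as P: R=sorted(P.map(job,C,1),key=lambda r:r[1])
for r in R[:6]: print(round(r[1],2),r[4],len(r[3]),fk(r[2])[1].as_matrix()[2].round(2))
for x in R[0][3]:print([round(v) for v in x],end="")
E
```

```text
0.03 [([0, -38, 38], 0, 5)] 29 [ 0.54 -0.01 -0.84]
0.04 [([0, 0, 55], 0, 7)] 29 [ 0.56 -0.02 -0.83]
0.09 [([0, 0, 55], 0, 5)] 29 [ 0.51  0.03 -0.86]
0.13 [([0, 30, 45], 0, 7)] 29 [ 0.49  0.05 -0.87]
0.13 [([0, -38, 38], 10.6, 3)] 26 [ 0.49  0.05 -0.87]
0.13 [([0, -38, 38], 0, 3)] 29 [ 0.48  0.05 -0.88]
[33, 41, -16, 11][33, 41, -17, 11][32, 41, -17, 11][32, 41, -17, 11][32, 41, -17, 11][32, 41, -17, 11][32, 41, -17, 11][32, 41, -18, 11][32, 41, -18, 11][31, 42, -18, 11][32, 41, -18, 11][32, 41, -18, 11][31, 41, -18, 11][32, 41, -18, 11][32, 41, -19, 11][33, 40, -19, 11][23, 25, -14, 11][1, -2, 0, 11][0, -3, -1, 11][1, -2, 0, 11][0, -1, 0, 11][0, 12, -54, 3][0, 13, -54, 0][0, 13, -54, 0][0, 12, -54, 0][-1, 9, -37, 0][0, 14, -53, 0][0, 14, -53, 0][0, 13, -47, 0]
```

Emit:
{"method": "carry_out", "body": {"steps": [[[0, -10, 52, 0], [0, -10, 52, 0], [0, -10, 52, 0], [0, -10, 52, 0], [0, -10, 52, 0], [0, -10, 52, 0], [33, 41, -16, 10.6], [33, 41, -16, 10.6], [32, 41, -17, 10.6], [32, 41, -17, 10.6], [32, 41, -17, 10.6], [32, 41, -17, 10.6], [32, 41, -17, 10.6], [32, 41, -18, 10.6]]]}}

```text
clock: 25.42
ee_pos: [0.1136, -0.5376, 0.7436]
orientation: [1.874, -1.924, 0.625]
ft_force: [0.8, -2.2, -0.6]
grip_width: 0.0004
finger_force: 0.0
```

```bash
cat > go.py <<'E'
from h import *
st()
import sys;sys.argv=["x"]
from appr import *
q=np.array(monitor.get_obs()["joints"])
print("m",fk(q)[1].as_matrix()[2])
M=fk(q)[1].as_matrix();print("toolx az",np.degrees(np.arctan2(M[1,0],M[0,0])))
for alt in(0,1):
    s,x,rows=approach(q,alt);print(alt,round(s,2),len(rows),fk(x)[1].as_matrix()[2].round(2));show("e",x)
    if s<1:print([[round(v) for v in r] for r in rows])
E
python3 go.py
```

```text
t 25.43 p [ 0.1136 -0.5376  0.7436] toolz [ 0.035 -0.559 -0.828] toolx [-0.037 -0.829  0.558] tilt 34.1 q [-0.03 -0.33  0.73  1.33  0.63  1.58 -2.29] f [ 0.8 -2.2 -0.6]
m [ 0.55774121 -0.05231689 -0.82836447]
toolx az -92.64370494041876
0 0.06 25 [ 0.52 -0.02 -0.86]
e [ 0.5   -0.12   0.051] tz [ 0.05  0.51 -0.86] tx [0.12 0.85 0.52] q [ 0.05  0.68  0.5   1.99 -0.97  1.06  1.08]
[[37, 30, -28, 11], [36, 30, -28, 11], [36, 31, -28, 11], [35, 31, -29, 11], [35, 31, -29, 11], [34, 31, -29, 11], [34, 31, -29, 11], [35, 31, -29, 11], [35, 30, -30, 11], [35, 29, -31, 11], [22, 15, -19, 11], [2, -4, -2, 11], [2, -4, -1, 11], [1, -3, 0, 11], [1, -2, 0, 11], [1, -2, 0, 11], [0, -2, 0, 7], [0, 13, -54, 0], [0, 13, -54, 0], [0, 13, -54, 0], [-1, 13, -54, 0], [0, 8, -38, 0], [0, 14, -53, 0], [0, 14, -53, 0], [-1, 13, -47, 0]]
1 99 76 [-0.26  0.89 -0.38]
e [ 0.109 -0.377  0.219] tz [ 0.91 -0.16 -0.38] tx [ 0.06  0.96 -0.26] q [ 1.07  0.78  1.13  2.44 -1.37  1.92 -2.96]
```

That gives a 34° lean, square to the fingers. Next is the approach waypoint. I'll open the fingers slightly so they cradle the jar.

Emit:
{"method": "carry_out", "body": {"steps": [[[37, 30, -28, 10.6], [36, 30, -28, 10.6], [36, 31, -28, 10.6], [35, 31, -29, 10.6], [35, 31, -29, 10.6], [34, 31, -29, 10.6], [34, 31, -29, 10.6], [35, 31, -29, 10.6], [35, 30, -30, 10.6], [35, 29, -31, 10.6], [22, 15, -19, 10.6], [2, -4, -2, 10.6], [2, -4, -1, 10.6], [1, -3, 0, 10.6], [1, -2, 0, 10.6], [0, -2, 0, 8]]], "gripper": 0.34}}

```text
clock: 27.42
ee_pos: [0.493, -0.2343, 0.4327]
orientation: [-2.119, -1.634, -0.607]
ft_force: [-0.3, 0.4, -0.5]
grip_width: 0.0299
finger_force: 0.0
```

```bash
python3 go.py; python3 - <<'E'
from h import *
# cradle geometry: fingertip band below 35 mm, jar nests against two fingers; body gaps
o=monitor.get_obs();g=o["grip_width"]/2;M=Rotation.from_rotvec(o["orientation"]).as_matrix()
G=lambda X,Y,Z:np.stack(np.meshgrid(X,Y,Z),-1).reshape(-1,3)@M.T
f=np.vstack([G(np.linspace(-.01,.01,5),s*np.linspace(g,g+.0135,6),np.linspace(-.06,.014,40)) for s in(-1,1)])
zo=.008-f[:,2].min();print("TCP z for lowest tip 8mm:",round(zo,4),"width",g*2)
for az in(76,80,84,90):
    d=np.array([np.cos(np.radians(az)),np.sin(np.radians(az))]);n=np.array([-d[1],d[0]]);best=None
    for s in np.linspace(-.02,.02,41):   # lateral offset of jar; nest = smallest forward distance
        a=f[:,:2]@d;b=f[:,:2]@n-s;ok=abs(b)<.026;v=(a+np.sqrt(np.where(ok,.026**2-b**2,0)))*ok;i=v.argmax()
        if best is None or v[i]<best[0]:best=(v[i],s,f[i,2]+zo)
    c=d*best[0]+n*best[1];B=G(np.linspace(-.0375,.0375,16),np.linspace(-.089,.089,40),np.linspace(-.25,-.066,40));B[:,2]+=zo
    B=B[B[:,2]<.217];gap=[np.hypot(B[:,0]-c[0]-dx,B[:,1]-c[1]).min()*1e3-27 for dx in(0,.1,-.1)]
    print(az,"jar-TCP xy",c.round(4),"contact z",best[2].round(3),"gaps red,aqua,gold",np.round(gap,1),"body minz",B[:,2].min().round(3))
E
```

```text
t 27.43 p [ 0.493  -0.2343  0.4327] toolz [ 0.098  0.552 -0.828] toolx [0.224 0.799 0.559] tilt 34.1 q [ 0.29  0.3   0.45  1.53 -0.63  1.68  0.52] f [-0.3  0.4 -0.5]
m [ 0.55840822 -0.04774522 -0.82819119]
toolx az 74.24660341993281
0 0.12 9 [ 0.56 -0.06 -0.83]
e [ 0.501 -0.12   0.051] tz [ 0.01  0.56 -0.83] tx [0.12 0.82 0.56] q [ 0.24  0.67  0.25  1.94 -0.83  1.04  0.96]
[[10, 15, 19, 8], [0, 13, -54, 0], [0, 13, -54, 0], [0, 13, -54, 0], [-1, 13, -53, 0], [-1, 9, -38, 0], [0, 14, -53, 0], [0, 14, -53, 0], [0, 13, -47, 0]]
1 99 76 [-0.62 -0.02 -0.78]
e [-0.224 -0.405  0.206] tz [-0.08 -0.62 -0.78] tx [ 0.07  0.78 -0.62] q [ 2.96  0.05 -0.84  2.44 -1.37  0.23 -2.96]
TCP z for lowest tip 8mm: 0.0265 width 0.02994332702974978
76 jar-TCP xy [0.0091 0.0365] contact z 0.02 gaps red,aqua,gold [16.4 40.7 -4.4] body minz 0.056
80 jar-TCP xy [0.0085 0.0366] contact z 0.021 gaps red,aqua,gold [16.4 40.6 -4.1] body minz 0.056
84 jar-TCP xy [0.0089 0.0364] contact z 0.02 gaps red,aqua,gold [16.3 40.5 -4.5] body minz 0.056
90 jar-TCP xy [0.009  0.0365] contact z 0.02 gaps red,aqua,gold [16.4 40.6 -4.5] body minz 0.056
```

The cradle nests with contact 20 mm up and the body 16 mm clear of the red jar. I'll square the yaw by another 14° to clear the gold jar, then descend behind the jar.

Emit:
{"method": "carry_out", "body": {"steps": [[[8, 0, 0, 7], [7, 0, 0, 7], [0, 12, -48, 0], [0, 12, -48, 0], [0, 12, -48, 0], [0, 12, -48, 0], [0, 12, -48, 0], [0, 12, -48, 0], [0, 12, -48, 0], [0, 12, -40, 0], [0, 12, -15, 0], [0, 0, 0, 0]]]}}

```text
clock: 28.92
ee_pos: [0.5081, -0.1248, 0.0417]
orientation: [-1.882, -1.852, -0.528]
ft_force: [0.1, -0.4, -0.5]
grip_width: 0.0296
finger_force: 0.0
```

```bash
cat > chk.py <<'E'
from h import *
st()
a,P=cam("scene")
from scipy.optimize import least_squares
z=np.nan_to_num(P[...,2]);m=((z>.205)&(z<.222)).astype(np.uint8)
h=cv2.cvtColor(a,cv2.COLOR_BGR2HSV)
n,l,s,c=cv2.connectedComponentsWithStats(m)
for i in range(1,n):
    if s[i,4]>100:
        p=P[l==i];(x,y),r=cv2.minEnclosingCircle(p[:,:2].astype(np.float32));print("cap",round(x,4),round(y,4),"r",round(r,4),"hue",np.median(h[l==i][:,0]))
import time;cv2.imwrite(f"pics/c{int(time.time())}.png",a);cv2.imwrite("pics/last.png",a)
E
python3 chk.py
```

```text
t 28.93 p [ 0.5081 -0.1248  0.0417] toolz [-0.038  0.56  -0.828] toolx [0.027 0.829 0.559] tilt 34.1 q [ 0.24  0.71  0.25  1.89 -0.78  1.06  1.01] f [ 0.1 -0.4 -0.5]
cap 0.4434 0.1894 r 0.0284 hue 17.0
cap 0.643 0.1873 r 0.0279 hue 93.0
cap 0.5095 0.0098 r 0.0281 hue 179.0
```

View pics/last.png

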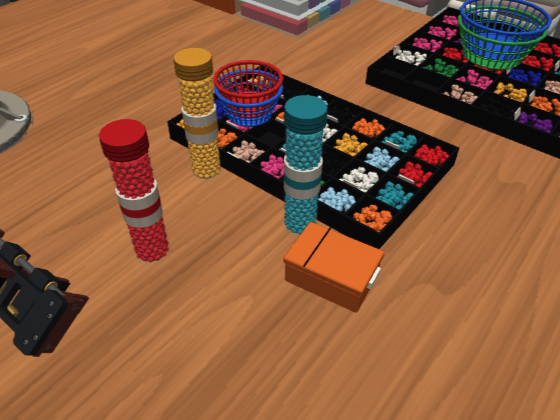

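The hand is low, behind and left of the red jar (hand at about (40,310), jar foot at (150,258)), with the jars unmoved. I'll go down to 27 mm, close in and push the first half slowly.

Emit:
{"method": "carry_out", "body": {"steps": [[[0, 20, -7, 0], [0, 20, -7, 0], [0, 20, 0, 0], [0, 15, 0, 0], [0, 10, 0, 0], [0, 8, 0, 0], [0, 8, 0, 0], [1, 9, 0, 0], [2, 10, 0, 0], [2, 10, 0, 0], [2, 10, 0, 0], [2, 10, 0, 0], [2, 10, 0, 0], [2, 10, 0, 0], [2, 10, 0, 0], [0, 0, 0, 0]]]}}

```text
clock: 30.98
ee_pos: [0.5232, 0.0559, 0.0277]
orientation: [-1.881, -1.853, -0.529]
ft_force: [-0.3, -0.6, -0.4]
grip_width: 0.0298
finger_force: 0.2
```

```bash
python3 chk.py
```

```text
t 30.98 p [0.5232 0.0559 0.0277] toolz [-0.038  0.56  -0.827] toolx [0.026 0.828 0.56 ] tilt 34.2 q [ 0.02  0.67  0.12  2.02 -0.95  0.86  0.89] f [-0.3 -0.6 -0.4]
cap 0.4432 0.1888 r 0.0284 hue 18.0
cap 0.5243 0.0904 r 0.0282 hue 179.0
cap 0.6436 0.188 r 0.0279 hue 93.0
cap 0.5402 -0.0671 r 0.0499 hue 19.0
```

View pics/last.png

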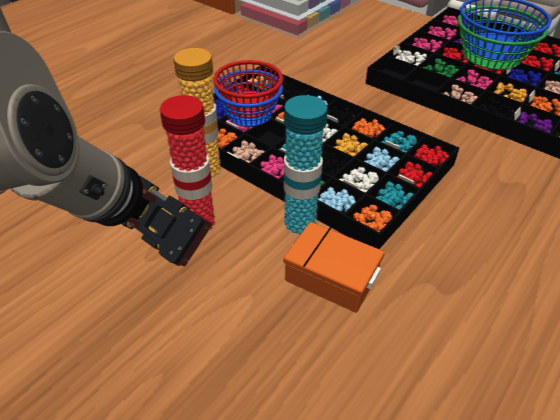

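The jar is upright and tracking in the cradle at (0.524, 0.090), with about 19 mm left in x and 99 mm in y. Next comes the rest of the push, with a slow end.

Emit:
{"method": "carry_out", "body": {"steps": [[[2, 8, 0, 0], [3, 10, 0, 0], [3, 10, 0, 0], [2, 10, 0, 0], [2, 10, 0, 0], [2, 10, 0, 0], [2, 10, 0, 0], [2, 10, 0, 0], [1, 8, 0, 0], [0, 5, 0, 0], [0, 3, 0, 0], [0, 2, 0, 0], [0, 0, 0, 0]]]}}

```text
clock: 32.65
ee_pos: [0.5422, 0.1502, 0.0275]
orientation: [-1.883, -1.852, -0.528]
ft_force: [0.8, -1.2, -1.0]
grip_width: 0.0298
finger_force: 0.8
```

```bash
python3 chk.py
```

```text
t 32.65 p [0.5422 0.1502 0.0275] toolz [-0.037  0.559 -0.828] toolx [0.028 0.829 0.558] tilt 34.1 q [-0.11  0.67  0.07  2.   -1.01  0.78  0.78] f [ 0.8 -1.2 -1. ]
cap 0.4437 0.1886 r 0.0282 hue 18.0
cap 0.5433 0.1854 r 0.0283 hue 179.0
cap 0.6446 0.1892 r 0.0287 hue 93.0
cap 0.5567 0.0252 r 0.0509 hue 19.0
```

The jar is centred and about 4 mm short of the tray.

Emit:
{"method": "carry_out", "body": {"steps": [[[0, 2, 0, 0], [0, 2, 0, 0], [0, 1, 0, 0], [0, 0, 0, 0]]]}}

```text
clock: 33.2
ee_pos: [0.5422, 0.1552, 0.0274]
orientation: [-1.883, -1.852, -0.528]
ft_force: [0.2, -2.4, -0.6]
grip_width: 0.0299
finger_force: 1.2
```

```bash
python3 chk.py
```

```text
t 33.2 p [0.5422 0.1552 0.0274] toolz [-0.037  0.559 -0.828] toolx [0.028 0.829 0.558] tilt 34.1 q [-0.12  0.67  0.06  2.   -1.02  0.77  0.77] f [ 0.2 -2.4 -0.6]
cap 0.4431 0.1882 r 0.0289 hue 18.0
cap 0.542 0.189 r 0.0289 hue 179.0
cap 0.6433 0.1881 r 0.0278 hue 93.0
cap 0.5574 0.0304 r 0.0501 hue 19.0
```

The jar is home: (0.542, 0.189), with the neighbours' midpoint at 0.5432. I'll draw the hand straight back, then up.

Emit:
{"method": "carry_out", "body": {"steps": [[[0, -5, 0, 0], [0, -15, 0, 0], [0, -30, 0, 0], [0, -40, 0, 0], [0, -45, 0, 0], [0, -45, 10, 0], [0, -40, 30, 0], [0, -30, 30, 0], [0, 0, 0, 0], [0, 0, 0, 0]]]}}

```text
clock: 34.5
ee_pos: [0.5417, -0.094, 0.097]
orientation: [-1.882, -1.851, -0.528]
ft_force: [0.5, 1.1, 0.4]
grip_width: 0.0298
finger_force: 0.0
```

```bash
python3 chk.py; python3 - <<'E'
from h import *
b,Q=cam("top");d=np.load("v.npz")
z=np.nan_to_num(Q[...,2]);m=((z>.205)&(z<.225)).astype(np.uint8)
n,l,s,c=cv2.connectedComponentsWithStats(m)
for i in range(1,n):
    if s[i,4]>100:
        (x,y),r=cv2.minEnclosingCircle(Q[l==i][:,:2].astype(np.float32));print("top cap",round(x,4),round(y,4),round(r,4))
cv2.imwrite("pics/end.png",b)
E
```

```text
t 34.5 p [ 0.5417 -0.094   0.097 ] toolz [-0.038  0.56  -0.828] toolx [0.028 0.828 0.559] tilt 34.2 q [ 0.17  0.64  0.26  1.85 -0.76  1.13  0.88] f [0.5 1.1 0.4]
cap 0.4443 0.1896 r 0.0284 hue 17.0
cap 0.5438 0.1896 r 0.028 hue 179.0
cap 0.6426 0.1879 r 0.0283 hue 93.0
cap 0.5475 -0.1521 r 0.0207 hue 4.0
top cap 0.6412 0.1898 0.0272
top cap 0.5344 -0.1471 0.0296
top cap 0.5413 0.1908 0.0273
top cap 0.4712 -0.1298 0.0139
top cap 0.4419 0.1906 0.0273
```

View pics/last.png

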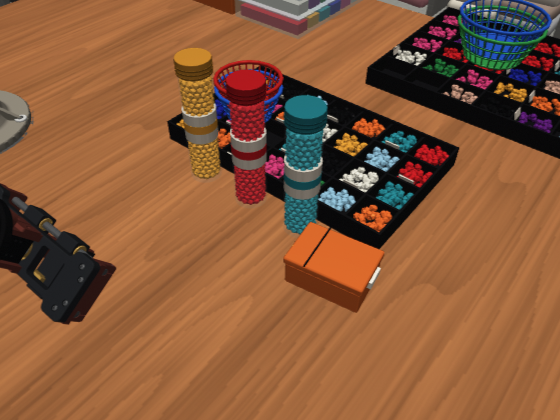

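The red jar stands upright in the row at (250,150) against the tray, between gold and aqua. The neighbours have not moved and the hand is clear at the left.

```bash
python3 -c "
from cell import ctrl
print(ctrl.job_done())"
```

```text
the job is handed in; nothing more can be done
None
```

The red jar is back in its gap, upright, about touching the tray and within 1 mm of midway between the aqua and gold jars, with the hand drawn clear; the job was handed in at about 34.5 s of the 42 s limit, and no verdict was returned.

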